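Refit the drive cog on a tilted tumbler and lock it with its retaining clip

ROBOT

A 7-joint arm with a two-finger parallel gripper is mounted at the origin on the work surface. World frame = base frame: x ahead of the robot, y to its left, z up, the work surface at z = 0. Lengths are in mm, angles in rad, forces in N, time in s.
With the tool pointing down it reaches from about 400 to 900 mm from the base axis. Payload 5.6 kg.
Tool frame: the origin (TCP) lies midway between the tips of the shut fingers; the grasp point (between the pads) lies 19 mm behind it; x points along the fingers, y is the direction in which the jaws open and shut, and the axes are right-handed (so a half turn about x gives the same grasp; the last joint's range is limited). The gripper opens to 92 mm and grips with 3 to 60 N. Pads are 20 mm wide; open, the fingers measure 128 mm over their backs; the gripper's body (75 mm by 189 mm) begins 69 mm behind the grasp point.
Start: joints at [-1.193, 0.468, -0.012, 1.603, 0.006, 1.071, -0.056], TCP at [265.559, 593.285, 214.592] pointing down, gripper open.
Joint ranges: [-2.53, 2.53], [-0.31, 2.02], [-1.57, 1.55], [0.28, 2.44], [-1.29, 4.43], [0.15, 1.84], [-2.92, 2.92]. Speed limits (rad/s): [2.57, 2.57, 3.14, 3.14, 3.14, 3.14, 3.14].

INTERFACE

Orientations are given as a rotation vector (axis times angle).
In Python, from cell import robot, grip, kin, viewer gives the robot as it stands. Calls block until the motion is done:
- robot.movep(position, orientation): joint-space move of the TCP to a pose.
- robot.servo_line(position, feed=150, rotation=None): straight line of the TCP; rotation=None keeps the orientation; feed is the mean speed in mm/s.
- robot.goto_joints(angles): joint-space move.
- grip(opening, newtons=None): opening from 0.0 (shut) to 1.0 (fully open); newtons is the grip in N (None keeps the last); returns when the fingers have stopped.
- robot.hold(seconds).
- kin.ik(position, orientation): joint angles nearest the present ones, or None.
- robot.observe(): the state.
- viewer.read_camera(name): name is "scene" or "top" or "wrist"; returns the picture (384x512x3 uint8, red, green, blue); there is no depth.
- viewer.camera_info(name): a dict with "camera_matrix" (3x3 intrinsics, pixels), "k1" (the pictures are not rectified: a ray, as slopes to the right and down, at radius r is drawn at 1 + k1 r^2 times it, then the intrinsics apply), "R" (3x3) and "t" (3): a world point X has camera coordinates R X + t. Camera axes: x right, y down, z forward; pixel columns grow to the right and rows downward; lengths in mm; the calibration is good to about 2 mm. A picture is of the moment at which its call begins: read the wrist's pose just before it. camera_info takes no time and is no camera call; for the wrist camera it gives the pose at the moment of the call.
A pose or a line that the arm cannot do raises robot.IKError and nothing moves.
- robot.job_done(): hands the job in, once; it reports no verdict.
Trained networks look in the newest picture that a camera, given by its name, has taken for a name from the list of things; names that differ only in an ending like _2 or _b are one class to them, and where a whole thing is asked for, a point or a joint stands for the part that bears it (a point fixed in the world has none). Each returns a list of dicts, best first, with "confidence" (0 to 1); they miss things now and then, are a little off and sometimes report something else, mostly with a low value. They report only what shows in the picture. A call takes as long as a camera call.
- viewer.silhouettes(name, camera): "mask" (384x512 bool, what is visible of it).
- viewer.pinpoint(name, camera): "at" ([x, y, z] in mm, in the coordinates of the camera as it stood for that picture, good to about 4 mm: a listed point, or the origin of a listed thing).
The state is a dict: "t": time; "joints": joint angles; "joint_velocities": joint speeds; "joint_torque": joint torques, N m; "tcp_pos": TCP position; "tcp_rot": TCP orientation; "contact_force": force on the tool from outside, world axes, zero at the start; "wrist_torque": the same for the moment, N m; "grip_width": opening from 0.0 (shut) to 1.0 (fully open).
Only numpy, scipy, OpenCV 4.12 (cv2) and the standard library are available. Lean on these libraries where they do the work, as an engineer would, in place of code of your own. Each camera call takes 0.05 s, during which the arm holds its last target.

TASK

The polishing tumbler on the jeweller's bench has its bowl off: put its drive cog back on the tilted spindle, nose outward, turning it until the master spline lets it drop fully home on the shoulder. Then push the open retaining clip sideways into the spindle groove just above the cog's nose until it snaps in and seats, and leave both in place, let go. Do not disturb the other tools and things lying on the bench.

Things in the scene. Friction and masses are not known exactly. Their poses are not given: they have to be found in the camera images.
- spindle: Steel spindle, 24 mm thick, square out of the tumbler's sloping deck, so it leans 32 degrees from vertical (at yaw 0 towards the robot). A worm drive holds it from turning. Origin on its axis in the deck plane; z along the axis, outward; x to the middle of the master spline. Along z, mm: bearing boss 0-10, shoulder flange 10-18, splines 18-30, plain 30-45, groove 45-53, plain end 53-68.
- shoulder (a point): On the spindle axis at spindle z = 18 mm: top of the 40 mm wide shoulder flange, where the seated cog's underside rests. Above it four splines 12 mm high reach 16 mm from the axis: the master on +x is 10 mm wide, the others on +y, -x, -y are 5 mm wide. Axes as the spindle.
- groove (a point): On the spindle axis at spindle z = 48.5 mm: where clip_centre lies when the clip is seated. The groove is 18 mm in diameter; its lower flank lies at z = 45.2, just below the seated cog's nose face (z = 46); its upper flank, z = 53, tapers out to the 24 mm end at z = 54.5. Axes as the spindle.
- spindle_end (a point): Centre of the spindle's end face, spindle z = 68 mm; the end is chamfered 3.5 mm. A dark dot on the face, 5.5 mm off centre, lies over the master spline. Axes as the spindle.
- cog: Aluminium drive cog, 8 blunt lobes, 72 mm over the lobes, 28 mm high, 0.1 to 0.16 kg, flat on the bench, nose up. Origin at the centre of its underside; z up through the nose; x to its master slot. Lobed body z 0-14 mm. Bore 26 mm, in the body with four slots 35.6 mm across: master slot 12.6 mm wide on +x, the others 7.6 mm, so it passes the splines one way only, free by about 4 degrees.
- cog_nose (a point): Centre of the cog's nose face, 28 mm above the cog's origin. The nose is plain round, 33 mm outside, 14 mm high (cog z 14-28): the place to grip. A dark drilled hole in the body, 22.5 mm from the axis, marks the master slot. Held up by the spline ends, unturned, the cog's underside is at spindle z = 30 mm and the nose hides the groove.
- clip: Open retaining clip of blackened spring steel, flat, 5 mm thick, 41 mm long, 31 mm wide, on the bench block. Origin at the centre of its seat circle (19.6 mm), on the underside; z up; x out of the open mouth. Two springy prongs end at x = 11 mm; the mouth is 22 mm wide at the tips and narrows to 15.6 mm at x = 5 mm, so it snaps over the groove at a 5 to 12 N push. Either face may be up.
- clip_centre (a point): Centre of the clip's seat circle at half its thickness (2.5 mm above the clip's origin).
- clip_tail (a point): Middle of the clip's square tail, 20 mm behind clip_centre towards -x: grip here, across its two sides. The tail is 28 mm wide (y -14 to 14 mm) and reaches from x = -30 to -9.5 mm. Squeezing the prongs instead keeps the mouth from opening.
- bench_block: Square polished steel block 66 x 66 x 18 mm on the bench, fixed; the clip lies on it. Origin at the centre of its underside.
- tumbler: The grey wedge-shaped tumbler base, fixed on the bench, 240 mm deep (x), 220 mm wide (y). Origin at the centre of its underside; at yaw 0 its low front (55 mm high) faces the robot and its deck rises at 32 degrees to 205 mm at the back. The spindle stands at the middle of the deck, 130 mm above the bench.
- pliers: Bystander: black-handled pliers about 140 mm long, lying on the bench in front of the tumbler, 12 mm high.
- copper_blank: Bystander: copper disc 28 mm wide, 5 mm thick, flat on the bench in front of the tumbler.
- copper_blank2: Bystander: copper disc 22 mm wide, 5 mm thick, flat on the bench in front of the tumbler.
- file: Bystander: wood-handled file 255 mm long, 22 mm high, lying on the bench to the right.
- hammer: Bystander: hammer 240 mm long, lying on the bench to the left.
- flux_jar: Bystander: lidded jar 52 mm wide, 62 mm high, standing on the bench to the left.
- punch_stand: Bystander: fixed wooden stand 100 x 75 mm with upright steel punches, 120 mm high, to the right.

How it is judged:
By the outcome, as a careful person would: the job done as asked, in the order asked, and still so for the second after the job is handed in, with the robot touching nothing.
It also fails if it takes over 64 s, if anything falls off the work surface, if the arm or the gripper's body presses on something with over 40 N, if the wrist force passes 120 N, or if a joint passes its speed limit or range.

## Working session

There is one attempt and no reset: what is moved stays moved. The work goes in short steps, each a Python script; the robot and the scene stay as the last script left them, time stands still between calls to the robot, and variables do not carry over. Pictures are saved under pics/ and viewed, and the job is handed in when it is done.

```bash
ls -la; mkdir -p pics; python3 - <<'E'
from cell import robot, grip, kin, viewer
import cv2, numpy as np
s=robot.observe(); print({k:np.round(v,3) for k,v in s.items()})
for n in ["scene","top","wrist"]:
    im=viewer.read_camera(n); cv2.imwrite(f"pics/a_{n}.png",im[:,:,::-1])
    ci=viewer.camera_info(n); R=np.array(ci["R"]);t=np.array(ci["t"])
    print(n,np.round(ci["camera_matrix"],1).tolist(),ci["k1"],"C",np.round(-R.T@t,1),np.round(R,3).tolist())
    for k in ["cog","cog_nose","clip","clip_centre","clip_tail","spindle_end","shoulder","groove","tumbler","bench_block"]:
        r=viewer.pinpoint(k,n)
        print(k,[(np.round(R.T@(np.array(d["at"])-t),1).tolist(),round(d["confidence"],2)) for d in r[:2]])
print(robot.observe()["t"])
E
```

```text
total 12
drwxr-xr-x  3 agent agent 4096 Dec  7 07:10 .
drwxr-xr-x 23 root  root  4096 Dec  7 07:10 ..
drwxr-xr-x  2 agent agent 4096 Dec  7 07:10 pics
{'t': np.float64(0.0), 'joints': array([-1.193,  0.468, -0.012,  1.604,  0.006,  1.071, -0.056]), 'joint_velocities': array([-0.001, -0.001, -0.004,  0.001,  0.001,  0.   ,  0.001]), 'joint_torque': array([ 1.0000e-03, -5.2057e+01, -1.2000e-02, -2.4375e+01, -5.7000e-02,
        1.7000e-02,  0.0000e+00]), 'tcp_pos': array([265.338, 592.741, 213.683]), 'tcp_rot': array([ 0.329,  1.546, -0.332]), 'contact_force': array([ 0.03 , -0.584, -0.495]), 'wrist_torque': array([-0.001, -0.043, -0.044]), 'grip_width': np.float64(1.001)}
scene [[388.8, 0.0, 256.9], [0.0, 388.8, 194.1], [0.0, 0.0, 1.0]] -0.02517374458493571 C [1004.4 -491.3 1134.7] [[0.704, 0.711, 0.007], [0.587, -0.575, -0.57], [-0.401, 0.405, -0.822]]
cog [([428.3, 261.9, -2.6], 0.64)]
cog_nose [([430.5, 259.1, 27.0], 0.53)]
clip [([449.9, -240.2, 21.2], 0.46)]
clip_centre [([442.4, -236.4, 22.1], 0.47)]
clip_tail [([424.0, -235.7, 18.0], 0.5)]
spindle_end [([589.1, -1.2, 191.3], 0.
[... 444 characters left out ...]
], 0.75)]
clip [([448.1, -235.8, 18.5], 0.46)]
clip_centre [([445.7, -240.7, 21.1], 0.57)]
clip_tail []
spindle_end [([588.0, -3.0, 185.4], 0.53)]
shoulder [([615.4, 0.1, 147.6], 0.71)]
groove [([600.3, -3.1, 171.3], 0.51), ([588.9, -3.3, 186.9], 0.42)]
tumbler [([625.3, -1.1, -2.0], 0.66), ([431.3, 44.0, -1.9], 0.46)]
bench_block [([442.1, -238.5, 2.9], 0.69), ([386.8, -466.3, -1.8], 0.26)]
wrist [[320.9, 0.0, 255.1], [0.0, 320.9, 195.4], [0.0, 0.0, 1.0]] -0.041563816729184175 C [195.6 625.7 385.8] [[0.409, 0.913, 0.002], [0.878, -0.394, 0.271], [0.248, -0.109, -0.963]]
cog []
cog_nose []
clip []
clip_centre []
clip_tail []
spindle_end []
shoulder []
groove []
tumbler []
bench_block []
1.65
```

View pics/a_scene.png

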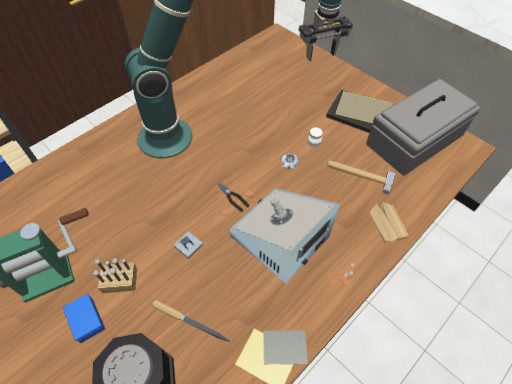

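View pics/a_top.png

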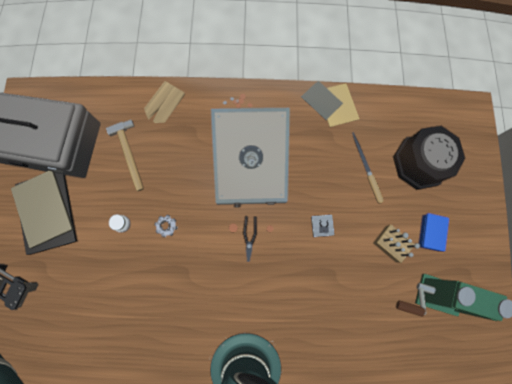

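View pics/a_wrist.png

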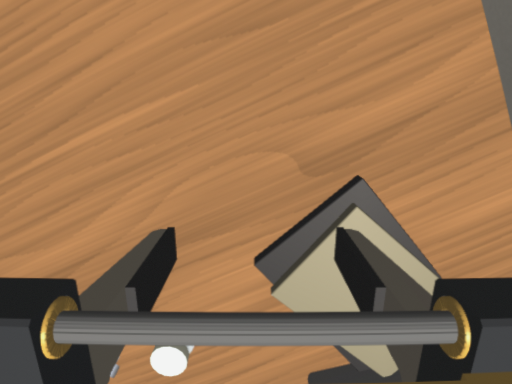

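```bash
python3 - <<'E'
import cv2
a=cv2.imread('pics/a_top.png')
def crop(src,c,r,h,n,s):
    cv2.imwrite(n,cv2.resize(src[r-h:r+h,c-h:c+h],None,fx=s,fy=s,interpolation=cv2.INTER_CUBIC))
b=cv2.imread('pics/a_scene.png')
import numpy as np
from cell import viewer
def proj(n,X):
    ci=viewer.camera_info(n);R=np.array(ci["R"]);t=np.array(ci["t"]);x=R@np.array(X)+t;q=x[:2]/x[2];q=q*(1+ci["k1"]*(q@q));K=np.array(ci["camera_matrix"]);return K[:2,:2]@q+K[:2,2]
rows=[]
for im,n in((b,"scene"),(a,"top")):
    row=[]
    for X in([427,262,28],[444,-238,20],[588,-2,188]):
        c,r=proj(n,X).astype(int);print(n,X,c,r);row.append(cv2.resize(im[r-30:r+30,c-30:c+30],(260,260),interpolation=cv2.INTER_CUBIC))
    rows.append(np.hstack(row))
cv2.imwrite('pics/a_crops.png',np.vstack(rows))
E
```

```text
scene [427, 262, 28] 289 156
scene [444, -238, 20] 187 244
scene [588, -2, 188] 273 198
top [427, 262, 28] 163 225
top [444, -238, 20] 323 223
top [588, -2, 188] 250 163
```

View pics/a_crops.png

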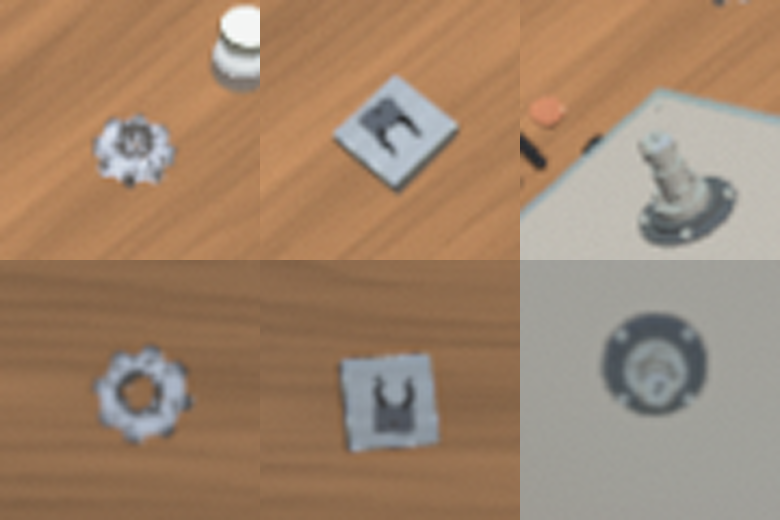

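```bash
cat > h.py <<'E'
from cell import robot, grip, kin, viewer
import cv2, numpy as np
from scipy.spatial.transform import Rotation as Ro
def cam(n):
    ci=viewer.camera_info(n); return np.array(ci["camera_matrix"]),ci["k1"],np.array(ci["R"]),np.array(ci["t"])
def proj(c,X):
    K,k1,R,t=c; x=np.atleast_2d(X)@R.T+t; q=x[:,:2]/x[:,2:]; q=q*(1+k1*(q**2).sum(1,keepdims=True))
    return q@K[:2,:2].T+K[:2,2]
def ray(c,uv):
    K,k1,R,t=c; q0=(np.array(uv,float)-K[:2,2])/np.diag(K)[:2]; q=q0.copy()
    for _ in range(20): q=q0/(1+k1*(q@q))
    d=R.T@np.array([q[0],q[1],1]); return -R.T@t, d/np.linalg.norm(d)
def hit(c,uv,p,n):
    o,d=ray(c,uv); return o+d*(((np.array(p)-o)@n)/(d@n))
def rot(xax,yaw_y):   # tool x along xax, tool y closest to yaw_y
    x=np.array(xax,float);x/=np.linalg.norm(x); y=np.array(yaw_y,float); y-=x*(x@y); y/=np.linalg.norm(y)
    return Ro.from_matrix(np.column_stack([x,y,np.cross(x,y)]))
def snap(n,f):
    c=cam(n); im=viewer.read_camera(n); cv2.imwrite("pics/"+f,im[:,:,::-1]); np.savez("pics/"+f[:-4]+".npz",im=im,K=c[0],k1=c[1],R=c[2],t=c[3]); return c,im
def load(f):
    z=np.load("pics/"+f+".npz"); return (z["K"],float(z["k1"]),z["R"],z["t"]),z["im"]
def pin(k,n,c):
    R,t=c[2],c[3]
    return [(np.round(R.T@(np.array(d["at"])-t),1).tolist(),round(d["confidence"],2)) for d in viewer.pinpoint(k,n)[:2]]
def st(msg=""):
    s=robot.observe(); print(msg,"t%.2f"%s["t"],"p",np.round(s["tcp_pos"],1),"F",np.round(s["contact_force"],1),"g%.3f"%s["grip_width"]); return s
E
python3 - <<'E'
from h import *
s=robot.observe(); T=Ro.from_rotvec(s["tcp_rot"]).as_matrix(); print(np.round(T,3))
c=cam("wrist"); C=-c[2].T@c[3]
print("cam in tool",T.T@(C-s["tcp_pos"]), "cam axes in tool\n",np.round(T.T@c[2].T,3))
a=np.array([-np.sin(np.radians(32)),0,np.cos(np.radians(32))])
end=np.array([588.5,-2,188.])
for ydir in ([0,1,0],[0,-1,0]):
  for off in (60,90,120):
    r=rot(-a,ydir); p=end+a*off; q=kin.ik(p,r.as_rotvec()); print(ydir,off,None if q is None else np.round(q,2))
for d in range(0,360,30):
    y=[np.cos(np.radians(d)),np.sin(np.radians(d)),0]
    q=kin.ik(end-20*a,rot(-a,y).as_rotvec()); q2=kin.ik([427,262,20],rot([0,0,-1],y).as_rotvec())
    print(d,None if q is None else np.round(q,2),None if q2 is None else np.round(q2,2))
print(s["t"])
E
```

```text
[[ 0.     0.409  0.913]
 [-0.     0.913 -0.409]
 [-1.     0.     0.   ]]
cam in tool [-171.23879247    0.96181402  -77.11578402] cam axes in tool
 [[-0.002 -0.271  0.963]
 [ 1.    -0.     0.001]
 [-0.     0.963  0.271]]
[0, 1, 0] 60 [-0.72  0.01  0.66  2.27  0.09  0.3   1.43]
[0, 1, 0] 90 [-0.82 -0.09  0.72  2.27  0.28  0.39  1.25]
[0, 1, 0] 120 [-0.85 -0.19  0.7   2.27  0.41  0.49  1.13]
[0, -1, 0] 60 [-0.5   0.02  0.43  2.26  0.1   0.31 -1.73]
[0, -1, 0] 90 [-0.44 -0.05  0.34  2.26  0.17  0.38 -1.8 ]
[0, -1, 0] 120 [-0.4  -0.12  0.29  2.25  0.2   0.46 -1.83]
0 [-0.66  0.26  0.67  2.25 -0.81  0.18  0.71] [-0.83  0.53  0.26  2.1  -0.25  0.54 -0.38]
30 [-0.47  0.24  0.45  2.24 -0.48  0.15  0.99] [-0.75  0.53  0.17  2.1  -0.17  0.53  0.06]
60 [ 0.14  0.25 -0.24  2.2   0.6   0.17  0.48] [-0.68  0.52  0.08  2.09 -0.08  0.53  0.5 ]
90 [ 0.14  0.25 -0.24  2.2   0.6   0.17  0.93] [-0.61  0.52 -0.01  2.09  0.01  0.53  0.94]
120 [ 0.14  0.25 -0.24  2.2   0.6   0.17  1.39] [-0.53  0.53 -0.1   2.08  0.1   0.54  1.39]
150 [ 0.22  0.25 -0.32  2.19  0.7   0.19  1.81] [-0.44  0.54 -0.21  2.07  0.21  0.55  1.82]
180 [ 0.26  0.26 -0.37  2.19  0.75  0.2   2.37] [-0.37  0.55 -0.3   2.07  0.3   0.56  2.26]
210 [ 0.37  0.28 -0.49  2.19  0.87  0.22  2.86] [-0.28  0.57 -0.42  2.06  0.4   0.59  2.69]
240 [-0.84  0.3   0.9   2.25 -1.07  0.25 -1.07] [-1.53  1.09  1.33  2.14 -1.26  1.13 -1.62]
270 [-0.66  0.26  0.67  2.25 -0.81  0.18 -0.86] [-1.02  0.57  0.5   2.11 -0.5   0.58 -1.73]
300 [-0.66  0.26  0.67  2.25 -0.81  0.18 -0.4 ] [-0.94  0.55  0.39  2.11 -0.39  0.56 -1.31]
330 [-0.66  0.26  0.67  2.25 -0.81  0.18  0.11] [-0.89  0.54  0.33  2.1  -0.32  0.55 -0.84]
1.65
```

```bash
python3 - <<'E'
from h import *
a=np.array([-np.sin(np.radians(32)),0,np.cos(np.radians(32))]);u=np.array([a[2],0,-a[0]])
end=np.array([588.5,-2,188.])
r=rot(-a,[0,1,0]); p=end+a*30+40*u
print(p,kin.ik(p,r.as_rotvec()))
robot.movep(p,r.as_rotvec()); st()
c,im=snap("wrist","b_spin.png")
for k in("spindle_end","groove","shoulder"): print(k,pin(k,"wrist",c))
print(proj(c,end)); st()
z=im[20:300,130:400]; cv2.imwrite("pics/b_crop.png",cv2.resize(z[:,:,::-1],None,fx=2,fy=2,interpolation=cv2.INTER_CUBIC))
E
```

```text
[606.52434592  -2.         234.63821345] [-0.54643858  0.13162486  0.51732679  2.1680714  -0.12678127  0.30263133
  1.62960859]
 t4.08 p [606.7  -1.1 234.7] F [-0.5  0.6 -0.1] g1.001
spindle_end [([585.1, -1.1, 190.6], 0.68)]
groove [([599.4, -2.0, 173.9], 0.8)]
shoulder [([612.5, -2.3, 146.7], 0.55)]
[[251.65400935 163.71652321]]
 t4.28 p [606.6  -1.5 234.6] F [-0.1  0.1 -0.1] g1.000
```

View pics/b_crop.png

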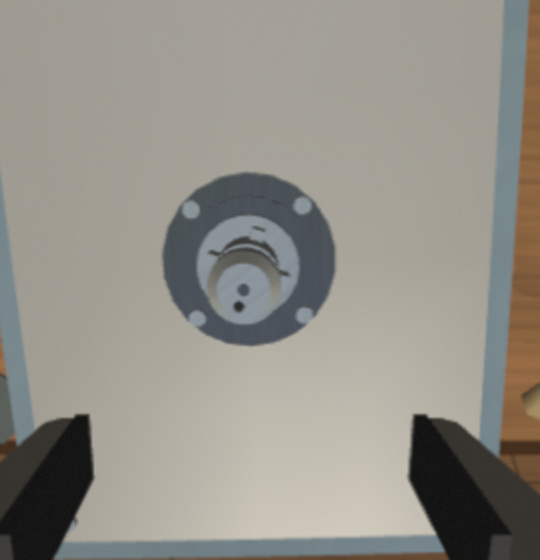

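```bash
python3 - <<'E'
from h import *
c,im=load("b_spin")
a=np.array([-np.sin(np.radians(32)),0,np.cos(np.radians(32))]);u=np.array([a[2],0,-a[0]]);v=np.array([0,1,0])
g=cv2.cvtColor(im,cv2.COLOR_RGB2GRAY).astype(float)
# dark disc
sub=(g<120)&(im[:,:,0]<130); sub[:95]=0; sub[205:]=0; sub[:,:205]=0; sub[:,305:]=0
cs,_=cv2.findContours(sub.astype(np.uint8),cv2.RETR_EXTERNAL,cv2.CHAIN_APPROX_NONE); k=max(cs,key=cv2.contourArea)
pts=np.array([hit(c,p[0].astype(float),[612,0,130],a) for p in k]); 
P=np.column_stack([(pts-[0,0,130])@u,pts@v]); (cx,cy),rad=cv2.minEnclosingCircle(P.astype(np.float32))
A=np.column_stack([2*P,np.ones(len(P))]);s=np.linalg.lstsq(A,(P**2).sum(1),rcond=None)[0];R=np.sqrt(s[2]+s[0]**2+s[1]**2)
print("disc u,y",cx,cy,rad,"ls",s[:2],R)
# world: point on deck plane through (612?,.,130)
p0=pts.mean(0);print(p0, pts[:,0].min(),pts[:,0].max(),pts[:,2].min(),pts[:,2].max())
# end-face dots
up=cv2.resize(im[145:190,230:275,::-1],None,fx=13,fy=13,interpolation=cv2.INTER_CUBIC);cv2.imwrite("pics/b_end.png",up)
np.set_printoptions(linewidth=250)
print(g[160:182,243:262].astype(int))
E
```

```text
disc u,y 529.9972534179688 -0.5229614973068237 35.54745864868164 ls [ 5.29694967e+02 -2.02654331e-01] 34.30022087509075
[621.22624174  -1.86610634 135.7651957 ] 591.3087254635493 651.0655565824206 117.07065669023012 154.41086902363435
[[146 145 144 144 144 146 148 148 148 147 147 146 146 146 147 148 148 147 147]
 [144 144 144 145 147 148 146 143 140 140 142 146 147 147 148 148 148 147 147]
 [144 144 145 148 148 145 131 105  85  90 116 141 147 148 148 147 147 147 147]
 [145 146 148 148 147 134 106  85  78  78  88 120 144 147 147 147 147 147 146]
 [147 148 148 148 146 125  89  80  79  78  81 108 137 146 147 147 147 146 145]
 [148 148 148 148 145 126  90  80  78  78  81 108 137 146 147 147 146 144 144]
 [149 148 147 147 145 134 106  84  79  79  86 117 143 147 146 146 145 144 144]
 [148 146 146 145 146 144 129 102  89  91 106 131 145 146 145 144 144 144 146]
 [147 146 146 145 147 148 146 138 129 135 143 145 146 145 144 143 145 146 147]
 [146 146 146 147 148 145 143 144 144 146 147 145 145 144 144 145 147 147 148]
 [146 147 147 147 141 123 109 127 141 146 145 144 144 145 146 147 148 148 1
[... 173 characters left out ...]
45 120  66  46  45  47  70 113 142 147 148 148 148 147 147 147 148]
 [147 147 145 127  87  54  47  57  94 131 146 148 148 148 147 147 147 148 148]
 [146 147 146 135 110  81  69  88 123 144 148 148 147 148 147 147 147 148 147]
 [147 147 145 143 140 131 122 131 145 148 148 147 147 147 148 147 147 146 145]
 [146 145 144 144 144 144 145 147 147 148 147 147 147 147 148 147 146 144 142]
 [144 143 144 145 146 148 148 148 147 147 147 148 148 148 146 146 144 142 140]
 [137 140 144 146 148 147 147 147 147 147 148 148 148 146 145 143 140 138 127]
 [107 119 132 142 145 146 146 148 147 148 147 147 146 143 140 136 127 106  91]
 [ 84  87  95 113 126 132 139 142 142 141 140 139 136 126 113 103  90  84  83]]
```

View pics/b_end.png

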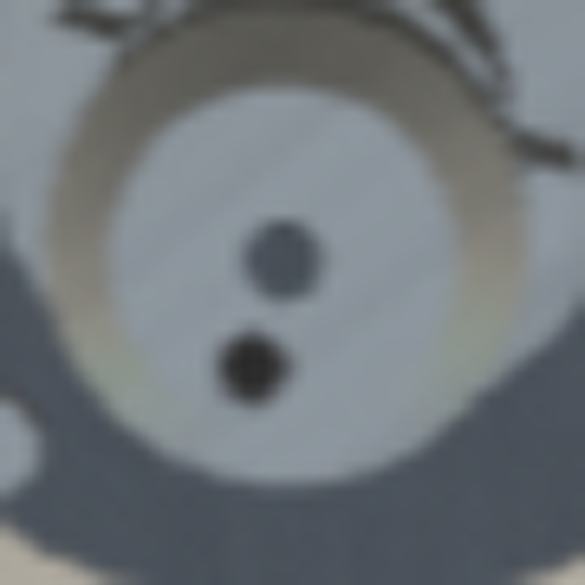

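```bash
python3 - <<'E'
from h import *
c,im=load("b_spin")
a=np.array([-np.sin(np.radians(32)),0,np.cos(np.radians(32))]);u=np.array([a[2],0,-a[0]]);v=np.array([0,1,0])
g=cv2.cvtColor(im,cv2.COLOR_RGB2GRAY).astype(float)
sub=((g<120)&(im[:,:,0]<130)); sub[:95]=0; sub[205:]=0; sub[:,:205]=0; sub[:,305:]=0
k=max(cv2.findContours(sub.astype(np.uint8),cv2.RETR_EXTERNAL,cv2.CHAIN_APPROX_NONE)[0],key=cv2.contourArea)
for B in (620,623,625,627):
    pts=np.array([hit(c,p[0].astype(float),[B,0,130],a) for p in cv2.convexHull(k)])
    P=np.column_stack([(pts-[B,0,130])@u,pts@v])
    e=cv2.fitEllipse(P.astype(np.float32))
    print(B,"du,y",np.round(e[0],2),np.round(e[1],1))
def cen(r0,r1,c0,c1):
    w=np.clip(146-g[r0:r1,c0:c1],0,None); w[w<15]=0; yy,xx=np.mgrid[r0:r1,c0:c1]; return np.array([(w*xx).sum(),(w*yy).sum()])/w.sum()
m=cen(161,169,246,256); d=cen(170,177,245,254); print(m,d)
E0=hit(c,m,[0,0,187.67],np.array([0,0,1.])); D=hit(c,d,E0,a); w=D-E0
print("end",E0,"base",E0-68*a,"dot",np.linalg.norm(w),"ang deg from u toward y",np.degrees(np.arctan2(w@v,w@u)))
E
```

```text
620 du,y [ 4.75 -0.56] [71.7 72. ]
623 du,y [ 2.42 -0.56] [72.2 72.4]
625 du,y [ 0.87 -0.56] [72.5 72.7]
627 du,y [-0.68 -0.56] [72.7 73. ]
[251.29240711 164.56865913] [248.96303229 172.88067384]
end [589.52655861  -2.23867594 187.67      ] base [625.56106858  -2.23867594 130.00272946] dot 5.599300794720421 ang deg from u toward y -15.631391745666546
```

```bash
python3 - <<'E'
from h import *
a=np.array([-np.sin(np.radians(32)),0,np.cos(np.radians(32))])
for f in("b_spin","top","scene"):
    if f=="b_spin": c,im=load(f)
    else: c=cam(f); im=cv2.imread(f"pics/a_{f}.png")[:,:,::-1]
    R=im.astype(int); hsv=cv2.cvtColor(np.ascontiguousarray(im),cv2.COLOR_RGB2HSV)
    # deck: low-sat light
    B=np.array([625.5,-1.4,130])
    o=proj(c,B)[0]
    # walk rays in deck plane along +-y at several u
    u=np.array([a[2],0,-a[0]])
    for sgn in(1,-1):
        out=[]
        for du in range(-110,111,10):
            prof=[]
            ys=np.arange(85,125,.5)
            X=B+du*u+np.outer(sgn*ys,[0,1,0]); q=proj(c,X)
            if (q<2).any() or (q[:,0]>508).any() or (q[:,1]>(190 if f=="b_spin" else 380)).any(): continue
            val=cv2.remap(np.ascontiguousarray(im).astype(np.float32),q[:,0].astype(np.float32).reshape(1,-1),q[:,1].astype(np.float32).reshape(1,-1),cv2.INTER_LINEAR)[0]
            rb=cv2.GaussianBlur((val[:,0]-val[:,2]).reshape(1,-1),(0,0),2)[0]
            # deck beige r-b>0, trim bluish r-b<0 : edge by steepest fall
            i=np.argmin(np.gradient(rb)); out.append((du,sgn*ys[i]+B[1]))
        out=np.array(out)
        if len(out)>3:
            p=np.polyfit(out[:,0],out[:,1],1); r=out[:,1]-np.polyval(p,out[:,0]); k=abs(r)<2*np.median(abs(r))+.3; p=np.polyfit(out[k,0],out[k,1],1)
            print(f,sgn,"slope deg",np.degrees(np.arctan(p[0])),"y at 0",p[1],len(out),k.sum(),"rms",np.std((out[:,1]-np.polyval(p,out[:,0]))[k]))
E
```

```text
b_spin 1 slope deg 2.2088850745087503 y at 0 101.64285714285714 15 15 rms 0.15118578920369055
b_spin -1 slope deg 2.076062966953738 y at 0 -100.85000000000001 15 15 rms 0.1428869016623527
top 1 slope deg 2.1815067979736553 y at 0 98.57826086956521 23 23 rms 0.3545393405688547
top -1 slope deg 2.2826819343775346 y at 0 -102.76520788833139 23 20 rms 0.18755887589203793
scene 1 slope deg 2.5771368496824336 y at 0 101.83913043478262 23 23 rms 0.719745508383306
scene -1 slope deg 2.2239063557957564 y at 0 -103.22608695652175 23 23 rms 0.37222941110350416
```

```bash
cat >> h.py <<'E'
th=np.radians(2.6); S=np.sin(np.radians(32)); Cc=np.cos(np.radians(32))
a=np.array([-S*np.cos(th),-S*np.sin(th),Cc]); u=np.array([Cc*np.cos(th),Cc*np.sin(th),S]); v=np.cross(a,u)
B=np.array([625.6,-0.7,130.0])
_m=np.cos(np.radians(-15.6))*np.array([Cc,0,S])+np.sin(np.radians(-15.6))*np.array([0,1.,0])
MA=np.arctan2(_m@v,_m@u)  # master angle from u toward v
E
python3 - <<'E'
from h import *
print("v",v,"MA",np.degrees(MA))
r=rot([0,0,-1],[0,1,0])
robot.movep([427+40,262,85],r.as_rotvec()); st()
c,im=snap("wrist","c_cog.png")
for k in("cog","cog_nose"): print(k,pin(k,"wrist",c))
q=proj(c,[427,262,28])[0].astype(int); print(q); st()
z=im[q[1]-70:q[1]+70,q[0]-70:q[0]+70]; cv2.imwrite("pics/c_crop.png",cv2.resize(z[:,:,::-1],None,fx=4,fy=4,interpolation=cv2.INTER_CUBIC))
E
```

```text
v [-4.53629881e-02  9.98970570e-01 -3.46944695e-18] MA -17.80047177764263
 t5.52 p [468.  260.7  85.6] F [0.3 0.5 0.2] g0.999
cog [([426.1, 257.7, 3.6], 0.75)]
cog_nose [([426.9, 266.3, 24.5], 0.92)]
[254 156]
 t5.67 p [467.9 260.9  85.8] F [ 0.8  0.6 -0.2] g1.003
```

View pics/c_crop.png

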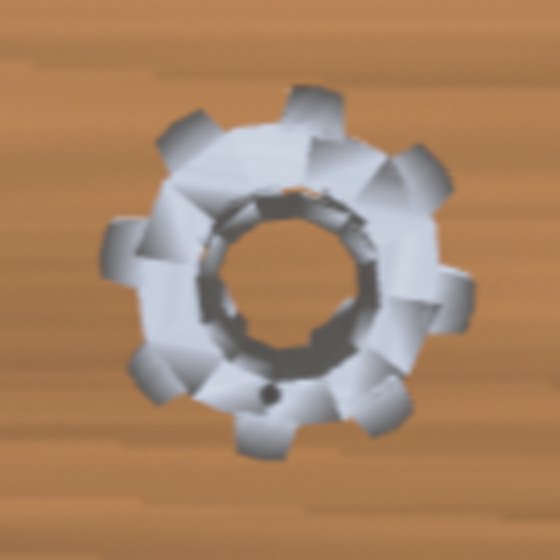

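```bash
python3 - <<'E'
from h import *
c,im=load("c_cog")
n=np.array([0,0,1.])
W=lambda x,y,z: hit(c,[184+x/4-.375,86+y/4-.375],[0,0,z],n)
L=np.array([[[262,447],[313,100]],[[118,250],[460,298]],[[190,133],[385,412]],[[152,378],[430,172]]],float)
for z in (7,14):
    C=np.array([(W(*p,z)+W(*q,z))/2 for p,q in L]); Rr=[np.linalg.norm(W(*p,z)-W(*q,z))/2 for p,q in L]
    an=[np.degrees(np.arctan2(*(W(*p,z)-W(*q,z))[[1,0]])) for p,q in L]
    print(z,np.round(C,1).tolist(),C.mean(0),np.round(Rr,1),np.round(an,1))
    H=W(269,394,14); d=H-C.mean(0); print("hole",H,np.linalg.norm(d[:2]),np.degrees(np.arctan2(d[1],d[0])))
# silhouette from mask by saturation
hsv=cv2.cvtColor(im,cv2.COLOR_RGB2HSV); m=(hsv[:,:,1]<70).astype(np.uint8); m[:86]=0;m[226:]=0;m[:,:184]=0;m[:,324:]=0
k=max(cv2.findContours(m,cv2.RETR_EXTERNAL,cv2.CHAIN_APPROX_NONE)[0],key=cv2.contourArea)
hp=cv2.convexHull(k).reshape(-1,2)
P=np.array([W((p[0]-184+.0)*4+1.5,(p[1]-86)*4+1.5,10) for p in hp])[:,:2].astype(np.float32)
print(cv2.minEnclosingCircle(P),cv2.fitEllipse(P))
print([ (d['confidence'],d['mask'].sum()) for d in viewer.silhouettes("cog","wrist")])
E
```

```text
7 [[429.5, 262.4, 7.0], [428.5, 263.0, 7.0], [428.9, 263.1, 7.0], [429.1, 262.7, 7.0]] [428.99654042 262.81070423   7.        ] [34.4 33.7 33.4 33.9] [  -8.4  -98.2 -145.3  -53.5]
hole [450.84197467 258.91116847  14.        ] 22.19074980486932 -10.121025157089864
14 [[428.5, 262.4, 14.0], [427.4, 263.0, 14.0], [427.9, 263.1, 14.0], [428.0, 262.7, 14.0]] [427.93360763 262.78489156  14.        ] [33.5 32.8 32.4 32.9] [  -8.4  -98.2 -145.3  -53.5]
hole [450.84197467 258.91116847  14.        ] 23.233575077073134 -9.597721233835896
((429.1743469238281, 262.7240905761719), 36.367774963378906) ((429.2146301269531, 262.6202087402344), (71.94627380371094, 72.0838623046875), 113.90953063964844)
[(0.79, np.int64(4847))]
```

```bash
python3 - <<'E'
from h import *
def pl(deg,z,du=0):
    t=np.radians(deg); return B+z*a+du*u, rot(-a,np.cos(t)*u+np.sin(t)*v).as_rotvec()
for deg in(60,70,81,90,100):
  for z in(100,84,50,33.5):
    q=kin.ik(*pl(deg,z)); print(deg,z,None if q is None else np.round(q,2))
for du in(-90,-60,-20):
    q=kin.ik(*pl(90,48,du)); print("clip",du,None if q is None else np.round(q,2))
q=kin.ik([444-20,-238,22],rot([0,0,-1],[0,1,0]).as_rotvec());print(q)
E
```

```text
60 100 [-0.77  0.11  0.77  2.27 -0.36  0.25  1.39]
60 84 [-0.73  0.16  0.75  2.26 -0.54  0.23  1.57]
60 50 [-0.44  0.23  0.43  2.23 -0.62  0.17  1.64]
60 33.5 [-0.43  0.28  0.43  2.22 -0.83  0.15  1.84]
70 100 [-0.77  0.11  0.78  2.27 -0.36  0.25  1.57]
70 84 [-0.71  0.16  0.72  2.26 -0.52  0.23  1.72]
70 50 [-0.42  0.23  0.41  2.23 -0.59  0.16  1.78]
70 33.5 [-0.43  0.28  0.43  2.22 -0.83  0.15  2.02]
81 100 [-0.76  0.11  0.76  2.27 -0.35  0.25  1.75]
81 84 [-0.67  0.15  0.68  2.26 -0.49  0.23  1.88]
81 50 [-0.38  0.23  0.37  2.23 -0.54  0.16  1.92]
81 33.5 [-0.43  0.28  0.43  2.22 -0.83  0.15  2.21]
90 100 [-0.74  0.11  0.74  2.27 -0.34  0.25  1.9 ]
90 84 [-0.63  0.15  0.64  2.26 -0.45  0.22  2.  ]
90 50 [-0.36  0.23  0.34  2.23 -0.5   0.16  2.04]
90 33.5 [-0.43  0.28  0.43  2.22 -0.83  0.15  2.36]
100 100 [-0.7   0.1   0.69  2.26 -0.31  0.25  2.05]
100 84 [-0.58  0.15  0.58  2.25 -0.41  0.22  2.13]
100 50 [-0.32  0.23  0.3   2.23 -0.44  0.15  2.16]
100 33.5 [ 0.35  0.31 -0.46  2.18  0.87  0.18  0.92]
clip -90 [ 0.91  0.47 -1.09  2.35  1.68  0.4   0.03]
clip -60 [ 0.56  0.3  -0.68  2.3   1.42  0.19  0.21]
clip -20 [ 0.36  0.27 -0.46  2.23  0.85  0.16  0.75]
[ 0.05523313  0.54035069  0.47477775  2.14489838 -0.46260387  0.55501548
  2.44206042]
```

```bash
cat > fk.py <<'E'
import numpy as np
from scipy.spatial.transform import Rotation as Ro
def se(w,p):  # hom transform builder
    T=np.eye(4);T[:3,:3]=w;T[:3,3]=p;return T
def fk(par,Q):
    Q=np.atleast_2d(Q); n=len(Q)
    T=np.repeat(np.eye(4)[None],n,0)
    for i in range(7):
        w=par[6*i:6*i+3]; w=w/np.linalg.norm(w); p=par[6*i+3:6*i+6]*1000
        R=Ro.from_rotvec(np.outer(Q[:,i],w)).as_matrix()
        G=np.repeat(np.eye(4)[None],n,0); G[:,:3,:3]=R; G[:,:3,3]=p-R@p
        T=T@G
    M=se(Ro.from_rotvec(par[42:45]).as_matrix(),par[45:48]*1000)
    return T@M
E
python3 - <<'E'
from h import *
from fk import *
from scipy.optimize import least_squares
rng=np.random.default_rng(0); D=[]
s=robot.observe()
while len(D)<160:
    p=np.array([rng.uniform(350,750),rng.uniform(-400,450),rng.uniform(80,450)])
    r=rot([0,0,-1],[0,1,0])*Ro.from_rotvec(rng.normal(0,.5,3)); 
    q=kin.ik(p,r.as_rotvec())
    if q is not None: D.append((q,p,r.as_matrix()))
Q=np.array([d[0] for d in D]);P=np.array([d[1] for d in D]);R=np.array([d[2] for d in D])
Z=[0,0,1.];Y=[0,1.,0]
par=[]
for i,(w,z) in enumerate([([0,0,-1.],0),(Y,.35),(([0,0,-1.]),.35),(Y,.75),([0,0,-1.],.75),(Y,1.15),([0,0,-1.],1.15)]): par+=w+[0,0,z]
par+=list(Ro.from_matrix(np.column_stack([[0,0,1],[0,1,0],[-1,0,0]])).as_rotvec())+[0,0,1.4]
best=None
import itertools
def res(x):
    T=fk(x,Q); return np.concatenate([((T[:,:3,3]-P)/100).ravel(),(T[:,:3,:3]-R).ravel()])
for sg in itertools.product([1,-1],repeat=4):
    x=np.array(par); 
    for i,k in enumerate((0,2,4,6)): x[6*k+2]=sg[i]
    for ty in(1,-1):
        x2=x.copy(); x2[42:45]=Ro.from_matrix(np.column_stack([[0,0,1],[0,ty,0],[-ty,0,0]])).as_rotvec()
        try: f=least_squares(res,x2,max_nfev=25)
        except Exception as e: continue
        if best is None or f.cost<best.cost: best=f; print(sg,ty,f.cost)
        if best.cost<1e-2: break
    if best.cost<1e-2: break
f=least_squares(res,best.x,max_nfev=200); print(f.cost)
T=fk(f.x,Q); print("pos err max",np.abs(T[:,:3,3]-P).max(), "rot",np.abs(T[:,:3,:3]-R).max())
np.save("fkpar.npy",f.x); print(np.round(f.x[:42].reshape(7,6),3)); print(np.round(f.x[42:],3))
s=robot.observe(); print(fk(f.x,s["joints"])[0][:3,3],s["tcp_pos"],s["t"])
E
```

```text
(1, 1, 1, 1) 1 75.65070711268507
(1, 1, 1, 1) -1 0.002295461506968267
1.0820282519484458e-18
pos err max 5.770203870270052e-08 rot 7.995268336280503e-11
[[-0.    -0.    -4.752  0.     0.     2.516]
 [ 0.     2.863 -0.    -0.    -1.333  0.306]
 [-0.    -0.    -4.72  -0.    -0.029 -2.073]
 [ 0.     1.64   0.    -0.    -0.22   0.827]
 [-0.     0.    -4.023 -0.    -0.033 -1.716]
 [ 0.     0.361  0.    -0.    -2.159  1.299]
 [-0.     0.    -2.563 -0.    -0.033  2.351]]
[-2.418  2.418 -2.418  0.    -0.033  1.629]
[467.79346801 261.05300559  85.70936765] [467.79346801 261.05300559  85.70936766] 5.7167
```

```bash
cat >> fk.py <<'E'
from scipy.optimize import least_squares
PAR=np.load("fkpar.npy")
LO=np.array([-2.53,-.31,-1.57,.28,-1.29,.15,-2.92]);HI=np.array([2.53,2.02,1.55,2.44,4.43,1.84,2.92])
def ik7(p,rv,seed,j3=None,w=1e-3):
    Rm=Ro.from_rotvec(rv).as_matrix(); p=np.array(p,float)
    def res(q):
        T=fk(PAR,q)[0]; e=[(T[:3,3]-p)/100,(T[:3,:3]-Rm).ravel()]
        e.append([(q[2]-j3)] if j3 is not None else w*(q-seed)); return np.concatenate(e)
    f=least_squares(res,np.clip(seed,LO+1e-3,HI-1e-3),bounds=(LO,HI),max_nfev=200)
    T=fk(PAR,f.x)[0]; ok=np.abs(T[:3,3]-p).max()<.3 and np.abs(T[:3,:3]-Rm).max()<3e-3
    return f.x if ok else None
E
python3 - <<'E'
from h import *
from fk import *
def pl(deg,z,du=0):
    t=np.radians(deg); return B+z*a+du*u, rot(-a,np.cos(t)*u+np.sin(t)*v).as_rotvec()
seeds=[np.array([-.4,.28,.43,2.22,-.8,.2,2.2]),np.array([.35,.31,-.46,2.18,.87,.2,.92])]
for deg,z,du in((81,33.5,0),(81,100,0),(90,48,-20),(90,48,-60)):
    for sd in seeds:
        for j3 in np.arange(-1.4,1.5,.2):
            if np.sign(j3)!=np.sign(sd[2]): continue
            q=ik7(*pl(deg,z,du),sd,j3)
            if q is not None and abs(q[2]-j3)<.02: print(deg,z,du,np.round(q,2))
E
```

```text
81 33.5 0 [-0.4   0.27  0.4   2.22 -0.78  0.15  2.16]
81 33.5 0 [-0.57  0.29  0.6   2.23 -1.04  0.19  2.4 ]
81 33.5 0 [-0.74  0.33  0.8   2.24 -1.22  0.26  2.56]
81 33.5 0 [ 1.01  0.8  -1.4   2.15  1.55  0.78  0.18]
81 33.5 0 [ 0.92  0.61 -1.2   2.15  1.43  0.56  0.2 ]
81 33.5 0 [ 0.79  0.48 -1.    2.15  1.31  0.41  0.25]
81 33.5 0 [ 0.64  0.39 -0.8   2.16  1.18  0.3   0.34]
81 33.5 0 [ 0.47  0.34 -0.6   2.17  1.01  0.22  0.46]
81 33.5 0 [ 0.3   0.3  -0.4   2.18  0.79  0.17  0.65]
81 100 0 [-0.24  0.1   0.2   2.24 -0.07  0.24  1.47]
81 100 0 [-0.43  0.1   0.4   2.25 -0.17  0.24  1.57]
81 100 0 [-0.61  0.1   0.6   2.26 -0.26  0.25  1.66]
81 100 0 [-0.79  0.11  0.8   2.27 -0.37  0.25  1.78]
81 100 0 [-0.97  0.13  1.    2.28 -0.51  0.27  1.91]
81 100 0 [-1.13  0.17  1.2   2.28 -0.7   0.3   2.1 ]
81 100 0 [-1.26  0.28  1.4   2.28 -0.98  0.4   2.36]
81 100 0 [ 1.12  0.5  -1.4   2.17  1.18  0.57  0.4 ]
81 100 0 [ 1.01  0.34 -1.2   2.18  0.96  0.41  0.57]
81 100 0 [ 0.86  0.25 -1.    2.18  0.74  0.33  0.75]
81 100 0 [ 0.69  0.2  -0.8   2.19  0.55  0.29  0.91]
81 100 0 [ 0.51  0.16 -0.6   2.
[... 182 characters left out ...]
0 48 -20 [-0.58  0.25  0.6   2.28 -1.01  0.17  2.54]
90 48 -20 [-0.75  0.28  0.8   2.29 -1.19  0.22  2.71]
90 48 -20 [ 1.04  0.74 -1.4   2.2   1.53  0.72  0.31]
90 48 -20 [ 0.95  0.54 -1.2   2.2   1.42  0.51  0.34]
90 48 -20 [ 0.81  0.42 -1.    2.21  1.3   0.36  0.4 ]
90 48 -20 [ 0.65  0.34 -0.8   2.21  1.17  0.27  0.49]
90 48 -20 [ 0.48  0.29 -0.6   2.22  1.    0.2   0.62]
90 48 -20 [ 0.3   0.26 -0.4   2.23  0.78  0.15  0.82]
90 48 -60 [ 1.07  0.74 -1.4   2.28  1.62  0.71  0.21]
90 48 -60 [ 0.97  0.54 -1.2   2.29  1.56  0.49  0.19]
90 48 -60 [ 0.83  0.41 -1.    2.29  1.51  0.34  0.19]
90 48 -60 [ 0.66  0.34 -0.8   2.3   1.45  0.24  0.2 ]
90 48 -60 [ 0.49  0.29 -0.6   2.31  1.39  0.16  0.22]
```

```bash
python3 - <<'E'
from h import *
from fk import *
r=rot([0,0,-1],[0,1,0]).as_rotvec()
T=np.array([428.9,262.7,16.0])
grip(0.62,40)
robot.servo_line(T+[0,0,25],feed=200,rotation=r); s=st("above")
e=T+[0,0,25]-s["tcp_pos"]; print("err",e)
robot.servo_line(T+e,feed=80); s=st("down")
grip(0.0,40); s=st("grip")
robot.hold(0.1)
robot.servo_line([428.9,262.7,120],feed=250); s=st("up"); print(np.round(s["joints"],2))
c,im=snap("wrist","d_held.png"); st()
E
```

```text
above t6.83 p [429.5 262.8  41.2] F [ 0.4 -0.8  0.3] g0.617
err [-0.55510968 -0.10843666 -0.20004238]
down t7.29 p [428.6 262.3  15.6] F [-0.4  0.1  0.3] g0.620
grip t7.80 p [428.4 262.6  16. ] F [-0.1 -0.7  1.5] g0.342
up t8.47 p [428.1 262.7 119.3] F [-0.8  0.1 -2.6] g0.342
[-0.98  0.37  0.43  2.06 -0.22  0.76  1.16]
 t8.52 p [427.6 262.3 118.5] F [-0.   0.3 -2.6] g0.348
```

View pics/d_held.png

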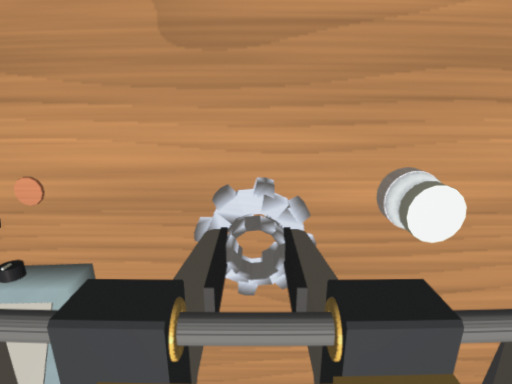

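```bash
python3 - <<'E'
from h import *
c,im=load("d_held"); cv2.imwrite("pics/d_crop.png",cv2.resize(im[160:310,180:330,::-1],None,fx=4,fy=4,interpolation=cv2.INTER_CUBIC))
T=np.array([427.8,262.4,118.8])
X=[T+[0,0,-8]]+[T+np.array([34.5*np.cos(t),34.5*np.sin(t),-8]) for t in np.radians(-9+45*np.arange(8))]
print(np.round((proj(c,X)-[180,160])*4).astype(int).tolist())
X=[T+np.array([13*np.cos(t),13*np.sin(t),12]) for t in np.radians(90*np.arange(4))]
print(np.round((proj(c,X)-[180,160])*4).astype(int).tolist())
E
```

```text
[[289, 305], [256, 504], [418, 469], [513, 337], [479, 177], [326, 85], [149, 126], [62, 271], [110, 425]]
[[288, 448], [384, 363], [288, 273], [193, 363]]
```

View pics/d_crop.png

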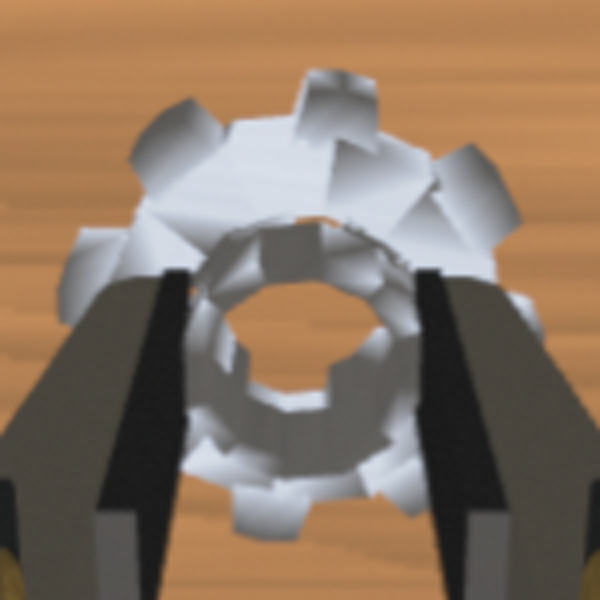

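```bash
python3 - <<'E'
from h import *
c,im=load("d_held"); n=np.array([0,0,1.])
T=np.array([427.7,262.4,118.8])
W=lambda x,y,z: hit(c,[180+x/4-.375,160+y/4-.375],[0,0,z],n)
for p,q in (((338,103),(270,512)),((175,148),(405,487))):
    P,Q=W(*p,T[2]-9),W(*q,T[2]-9); print((P+Q)/2-T,np.linalg.norm(P-Q)/2,np.degrees(np.arctan2(*(Q-P)[[1,0]])))
# bore top ellipse at cog z 28 -> T+12 ; observed approx l 187? top(300,222) bottom(300,475)
for p in((305,222),(300,475)): print("bore",W(*p,T[2]+12)-T)
for p in((187,272),(417,272)): print("tip",W(*p,T[2])-T)
# expected gripping: project pad tips
E
```

```text
[ 2.3643116   1.75446607 -9.        ] 34.03636729175059 -8.69822565284849
[ 3.51293649  0.57754296 -9.        ] 33.021488458639844 32.009085195082484
bore [-20.35621812   2.04408785  12.        ]
bore [17.0947593   1.39281777 12.        ]
tip [-8.59359390e+00 -1.47886547e+01  1.42108547e-14]
tip [-8.59198971e+00  1.81488331e+01  1.42108547e-14]
```

```bash
cat >> h.py <<'E'
Bt=np.array([623.6,-2.3,130.0])
def pl(deg,z,du=0,dv=0):
    t=np.radians(deg); return Bt+z*a+du*u+dv*v, rot(-a,np.cos(t)*u+np.sin(t)*v).as_rotvec()
def sc(p):   # spindle coords u,v,z of a world point
    d=np.array(p)-Bt; return np.array([d@u,d@v,d@a])
E
python3 - <<'E'
from h import *
from fk import *
q0=np.array(robot.observe()["joints"]); D=90+np.degrees(MA)+8.9
print("place deg",D)
sd=np.array([.79,.48,-1.,2.15,1.31,.41,.25])
for j3 in(-1.0,-.8,-.6,.8):
    q1=ik7(*pl(D,115,-1),sd if j3<0 else np.array([-.79,.11,.8,2.27,-.37,.25,1.78]),j3); print(j3,q1 if q1 is None else np.round(q1,2))
    if q1 is None: continue
    for s in np.linspace(0,1,9):
        T=fk(PAR,q0+(q1-q0)*s)[0]; print("  %.2f"%s,np.round(T[:3,3]).astype(int),np.round(T[:3,0],2),"cog bottom",np.round((T[:3,3]+16*T[:3,0])).astype(int))
E
```

```text
place deg 81.09952822235738
-1.0 [ 0.89  0.19 -1.    2.19  0.55  0.32  0.92]
  0.00 [428 262 119] [-0. -0. -1.] cog bottom [428 262 103]
  0.12 [450 222 115] [ 0.03  0.01 -1.  ] cog bottom [450 223  99]
  0.25 [470 185 117] [ 0.07  0.03 -1.  ] cog bottom [472 186 101]
  0.38 [490 150 124] [ 0.13  0.04 -0.99] cog bottom [492 151 108]
  0.50 [508 117 137] [ 0.2   0.06 -0.98] cog bottom [512 118 121]
  0.62 [525  85 155] [ 0.28  0.06 -0.96] cog bottom [530  86 139]
  0.75 [540  53 176] [ 0.37  0.06 -0.93] cog bottom [546  54 162]
  0.88 [553  23 201] [ 0.45  0.05 -0.89] cog bottom [560  24 187]
  1.00 [562  -5 227] [ 0.53  0.02 -0.85] cog bottom [570  -5 213]
-0.8 [ 0.71  0.15 -0.8   2.2   0.39  0.3   1.07]
  0.00 [428 262 119] [-0. -0. -1.] cog bottom [428 262 103]
  0.12 [451 226 118] [ 0.03  0.02 -1.  ] cog bottom [452 226 102]
  0.25 [473 191 123] [ 0.08  0.04 -1.  ] cog bottom [474 192 107]
  0.38 [493 157 132] [ 0.14  0.06 -0.99] cog bottom [496 158 116]
  0.50 [512 124 145] [ 0.22  0.07 -0.97] cog bottom [516 125 130]
  0.62 [529  90 162] [ 0.3   0.08 -0.95] cog bottom [534  91 1
[... 774 characters left out ...]
 1.00 [562  -5 227] [ 0.53  0.02 -0.85] cog bottom [570  -5 213]
0.8 [-0.81  0.05  0.8   2.28 -0.18  0.27  1.6 ]
  0.00 [428 262 119] [-0. -0. -1.] cog bottom [428 262 103]
  0.12 [455 235 131] [ 0.07  0.03 -1.  ] cog bottom [456 236 115]
  0.25 [479 206 145] [ 0.14  0.05 -0.99] cog bottom [482 207 129]
  0.38 [501 175 159] [ 0.21  0.06 -0.98] cog bottom [504 176 143]
  0.50 [520 141 173] [ 0.28  0.07 -0.96] cog bottom [524 143 158]
  0.62 [536 107 187] [ 0.35  0.07 -0.94] cog bottom [541 108 172]
  0.75 [548  70 201] [ 0.41  0.06 -0.91] cog bottom [554  71 186]
  0.88 [557  33 214] [ 0.47  0.04 -0.88] cog bottom [564  34 200]
  1.00 [562  -5 227] [ 0.53  0.02 -0.85] cog bottom [570  -5 213]
```

```bash
python3 - <<'E'
from h import *
from fk import *
sd=np.array([.79,.48,-1.,2.15,1.31,.41,.25])
q1=ik7(*pl(81.1,100,-1),sd,-.8); print(q1)
robot.goto_joints(q1); s=st(); print(sc(s["tcp_pos"]),np.round(s["joints"],2))
c,im=snap("wrist","e_above.png"); st()
cv2.imwrite("pics/e_crop.png",cv2.resize(im[160:310,180:330,::-1],None,fx=4,fy=4,interpolation=cv2.INTER_CUBIC))
E
```

```text
[ 0.69352195  0.19263455 -0.8         2.19588909  0.53670636  0.28473131
  0.92625667]
 t10.29 p [569.    5.3 213.9] F [-8.8 21.7  5.3] g0.345
[-1.48733955 10.10311146 99.84938345] [ 0.69  0.19 -0.81  2.2   0.53  0.28  0.93]
 t10.34 p [569.    5.4 213.9] F [-8.8 21.1  5. ] g0.344
```

View pics/e_crop.png

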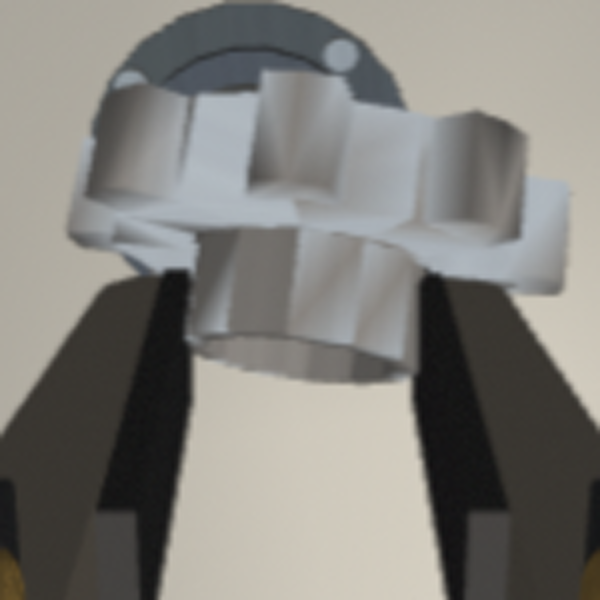

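```bash
python3 - <<'E'
from h import *
s=robot.observe(); p=s["tcp_pos"]+45*a
robot.servo_line(p,feed=150); s=st("up"); print(sc(s["tcp_pos"]),np.round(s["joints"],2))
c,im=snap("wrist","f.png")
cv2.imwrite("pics/f_crop.png",cv2.resize(im[150:310,150:360,::-1],None,fx=3,fy=3,interpolation=cv2.INTER_CUBIC))
im=viewer.read_camera("scene"); cv2.imwrite("pics/f_s.png",cv2.resize(im[130:260,220:350,::-1],None,fx=4,fy=4))
E
```

```text
up t10.80 p [544.9   2.8 251.5] F [-0.6 -0.8 -2.2] g0.344
[ -2.07716728   8.70514759 144.53797138] [ 0.92  0.08 -1.01  2.2   0.24  0.35  1.19]
```

View pics/f_crop.png

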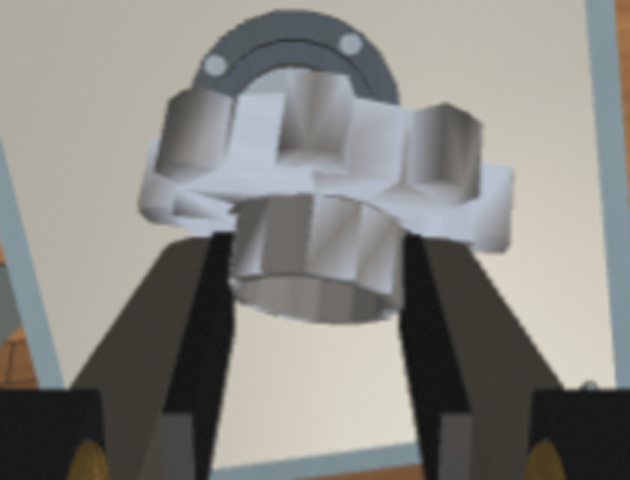

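View pics/f_s.png

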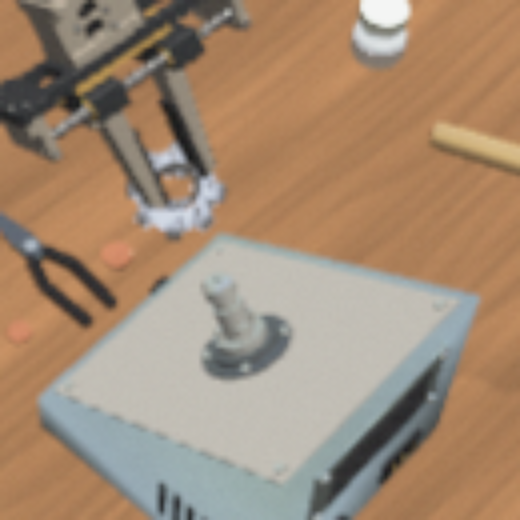

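```bash
python3 - <<'E'
from h import *
from fk import *
q0=np.array(robot.observe()["joints"])
for xy in([470,255],[500,250],[520,235],[540,240]):
  for yaw in(0,15,30,45,-20,60):
    w=np.radians(yaw); A=np.array([-S*np.cos(w),-S*np.sin(w),Cc]); Y=np.array([-np.sin(w),np.cos(w),0])
    best=[]
    for sd in (q0,np.array([-.57,.29,.6,2.23,-1.04,.25,2.4]),np.array([.3,.5,-1,2.2,1,.4,.3])):
      for w_ in(1e-3,):
        q=ik7([*xy,40],rot(-A,Y).as_rotvec(),sd,w=w_)
        if q is not None and q[5]>.17 and q[3]<2.42: best.append(np.round(q,2).tolist())
    print(xy,yaw,best)
E
```

```text
[470, 255] 0 [[0.03, 0.75, -0.98, 2.3, 1.79, 0.95, -0.7], [-0.03, 0.71, -0.91, 2.3, 1.78, 0.89, -0.72]]
[470, 255] 15 [[0.23, 0.84, -1.12, 2.34, 1.95, 0.92, -0.45], [0.17, 0.76, -1.02, 2.34, 1.95, 0.82, -0.5]]
[470, 255] 30 [[0.42, 0.93, -1.21, 2.36, 2.02, 0.82, -0.11], [0.36, 0.83, -1.11, 2.36, 2.05, 0.71, -0.2]]
[470, 255] 45 [[0.55, 0.97, -1.24, 2.33, 1.97, 0.65, 0.28], [0.49, 0.86, -1.13, 2.33, 2.02, 0.53, 0.17]]
[470, 255] -20 [[-0.24, 0.68, -0.76, 2.19, 1.5, 0.96, -0.89], [-1.75, 0.92, 1.14, 2.28, -1.1, 0.31, 1.36], [-0.24, 0.68, -0.76, 2.19, 1.5, 0.96, -0.89]]
[470, 255] 60 [[0.57, 0.89, -1.13, 2.28, 1.75, 0.37, 0.75], [0.49, 0.78, -1.01, 2.28, 1.81, 0.24, 0.64]]
[500, 250] 0 [[0.06, 0.76, -0.96, 2.25, 1.79, 0.92, -0.63], [0.01, 0.72, -0.89, 2.25, 1.78, 0.86, -0.65]]
[500, 250] 15 [[0.27, 0.85, -1.1, 2.29, 1.94, 0.87, -0.37], [0.2, 0.77, -1.0, 2.3, 1.94, 0.78, -0.43]]
[500, 250] 30 [[0.44, 0.93, -1.19, 2.3, 2.0, 0.77, -0.04], [0.37, 0.83, -1.08, 2.3, 2.02, 0.66, -0.13]]
[500, 250] 45 [[0.55, 0.95, -1.2, 2.27, 1.93, 0.59, 0.36], [0.48, 0.84, -1.08, 2.28, 1.97, 0.47, 0.25]]
[500
[... 769 characters left out ...]
 -0.79]]
[520, 235] 60 [[0.51, 0.79, -0.95, 2.18, 1.39, 0.19, 1.11]]
[540, 240] 0 [[0.11, 0.78, -0.94, 2.19, 1.79, 0.87, -0.54], [0.06, 0.73, -0.86, 2.2, 1.78, 0.81, -0.56]]
[540, 240] 15 [[0.31, 0.86, -1.07, 2.23, 1.93, 0.82, -0.28], [0.24, 0.78, -0.97, 2.23, 1.93, 0.72, -0.33]]
[540, 240] 30 [[0.46, 0.92, -1.15, 2.23, 1.96, 0.7, 0.06], [0.39, 0.82, -1.03, 2.23, 1.98, 0.59, -0.03]]
[540, 240] 45 [[0.54, 0.92, -1.12, 2.2, 1.84, 0.49, 0.47], [0.47, 0.82, -1.0, 2.2, 1.88, 0.37, 0.37]]
[540, 240] -20 [[-0.16, 0.71, -0.72, 2.1, 1.52, 0.91, -0.75], [-1.56, 0.91, 1.08, 2.18, -1.09, 0.3, 1.46], [-0.16, 0.71, -0.72, 2.1, 1.52, 0.91, -0.75]]
[540, 240] 60 [[0.52, 0.84, -0.99, 2.14, 1.34, 0.25, 1.19]]
```

```bash
python3 - <<'E'
from h import *
from fk import *
q0=np.array(robot.observe()["joints"])
w=np.radians(-20); A=np.array([-S*np.cos(w),-S*np.sin(w),Cc]); Y=np.array([-np.sin(w),np.cos(w),0]); r=rot(-A,Y).as_rotvec()
q=ik7([490,250,120],r,np.array([-.22,.6,-.75,2.17,1.5,.95,-.85])); print(np.round(q,2))
for s_ in np.linspace(0,1,9):
    T=fk(PAR,q0+(q-q0)*s_)[0]; print(np.round(T[:3,3]).astype(int),np.round(T[:3,0],2))
robot.goto_joints(q); st()
robot.servo_line([490,250,60],feed=150)
grip(0.0,4)
for z in(44,36,30,26):
    robot.servo_line([490,250,z],feed=80); s=st(str(z))
    if s["contact_force"][2]>12: break
c,im=snap("wrist","g.png")
cv2.imwrite("pics/g_crop.png",cv2.resize(im[150:310,150:360,::-1],None,fx=3,fy=3,interpolation=cv2.INTER_CUBIC))
E
```

```text
[-0.14  0.52 -0.83  2.15  1.3   0.94 -0.64]
[545   3 251] [ 0.53  0.02 -0.85]
[530  41 226] [ 0.45  0.04 -0.89]
[515  73 203] [ 0.39  0.03 -0.92]
[502 100 182] [ 0.34 -0.   -0.94]
[493 125 164] [ 0.32 -0.05 -0.95]
[489 150 149] [ 0.33 -0.1  -0.94]
[488 177 137] [ 0.36 -0.15 -0.92]
[489 210 127] [ 0.42 -0.18 -0.89]
[490 250 120] [ 0.5  -0.18 -0.85]
 t12.51 p [490.2 249.5 119.8] F [ 1.3  0.5 -0.6] g0.342
44 t13.62 p [489.8 249.9  43.8] F [ 0.3 -0.5 -1.5] g0.362
36 t13.88 p [489.8 249.9  35.9] F [-0.3 -0.6 -1.1] g0.360
30 t14.12 p [489.9 249.8  29.7] F [ 0.1 -1.2 -0.5] g0.358
26 t14.38 p [490.  250.   25.9] F [ 0.3  0.5 -1.2] g0.363
```

View pics/g_crop.png

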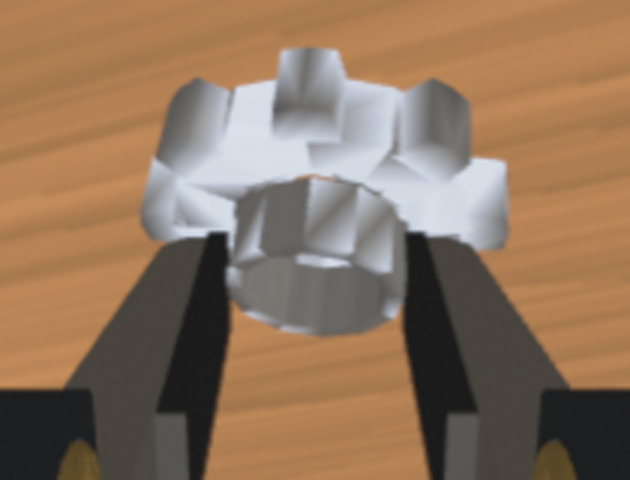

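```bash
python3 - <<'E'
from h import *
for z in(22,19):
    robot.servo_line([490,250,z],feed=80); s=st(str(z))
    if s["contact_force"][2]>8: break
grip(0.62,40); st()
s=robot.observe(); 
r=rot([0,0,-1],[0,1,0]).as_rotvec()
p=np.array(s["tcp_pos"]); X=Ro.from_rotvec(s["tcp_rot"]).as_matrix()[:,0]
robot.servo_line(p-40*X,feed=200)
robot.movep([490+35,252,85],r); st()
c,im=snap("wrist","i_cog.png"); print(pin("cog_nose","wrist",c)); st()
cv2.imwrite("pics/i_crop.png",cv2.resize(im[86:226,184:324,::-1],None,fx=4,fy=4,interpolation=cv2.INTER_CUBIC))
E
```

```text
22 t14.68 p [490.1 250.2  21.9] F [-0.1  0.5 -0.8] g0.359
19 t14.93 p [490.4 250.4  19.3] F [0.9 1.1 2.8] g0.358
 t15.46 p [489.9 249.1  18.9] F [-1.5 -3.2  4. ] g0.622
 t17.04 p [524.2 251.8  84.1] F [0.5 0.8 0.4] g0.622
[([484.0, 256.4, 23.8], 0.89)]
 t17.14 p [524.  252.3  84.4] F [-0.1  0.5 -0.4] g0.624
```

View pics/i_crop.png

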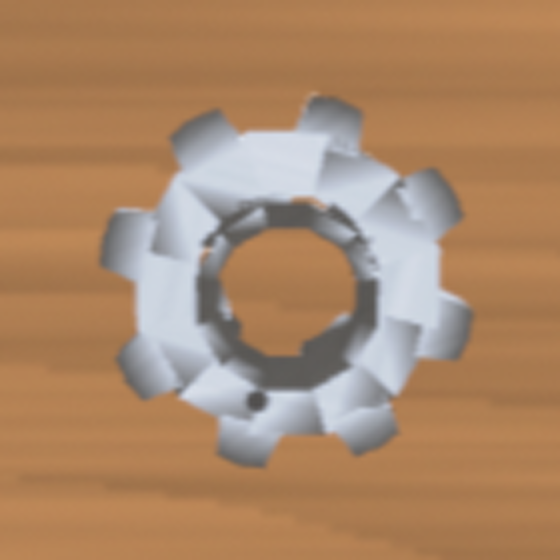

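```bash
python3 - <<'E'
from h import *
c,im=load("i_cog"); n=np.array([0,0,1.])
W=lambda x,y,z: hit(c,[184+x/4-.375,86+y/4-.375],[0,0,z],n)
hsv=cv2.cvtColor(im,cv2.COLOR_RGB2HSV); m=(hsv[:,:,1]<70).astype(np.uint8); m[:86]=0;m[226:]=0;m[:,:184]=0;m[:,324:]=0
k=max(cv2.findContours(m,cv2.RETR_EXTERNAL,cv2.CHAIN_APPROX_NONE)[0],key=cv2.contourArea)
P=np.array([hit(c,p.astype(float),[0,0,10],n) for p in cv2.convexHull(k).reshape(-1,2)])[:,:2].astype(np.float32)
print(cv2.minEnclosingCircle(P),cv2.fitEllipse(P))
L=np.array([[[248,450],[332,115]],[[125,243],[452,324]],[[202,140],[370,432]],[[147,370],[437,197]]],float)
C=np.array([(W(*p,7)+W(*q,7))/2 for p,q in L]);print(C.mean(0),C.std(0))
print([round(float(np.degrees(np.arctan2(*(W(*p,7)-W(*q,7))[[1,0]]))),1) for p,q in L])
H=W(256.5,400,14);d=H-C.mean(0);print(H,np.hypot(*d[:2]),np.degrees(np.arctan2(d[1],d[0])))
E
```

```text
((486.5330505371094, 253.36427307128906), 36.350582122802734) ((486.60052490234375, 253.44261169433594), (71.74302673339844, 72.2200698852539), 81.81480407714844)
[486.70564896 253.85687155   7.        ] [5.06102082e-01 1.13075291e-01 6.15348060e-15]
[-13.9, -104.0, -150.2, -59.0]
[507.67478619 247.53629854  14.        ] 21.901012754683745 -16.77399667553335
```

```bash
python3 - <<'E'
from h import *
from fk import *
r=rot([0,0,-1],[0,1,0]).as_rotvec()
T=np.array([485.2,251.8,16.0])
robot.servo_line(T+[0,0,25],feed=200,rotation=r); s=st("above")
e=T+[0,0,25]-s["tcp_pos"]
robot.servo_line(T+e,feed=80); s=st("down")
grip(0.0,50); s=st("grip")
robot.hold(0.1)
robot.servo_line([485.2,251.8,160],feed=250); s=st("up"); q0=np.array(s["joints"]); print(np.round(q0,2))
sd=np.array([.79,.48,-1.,2.15,1.31,.41,.25])
for j3 in(-.6,-.8,.6):
    q1=ik7(*pl(86.7,140,-1),sd if j3<0 else q0,j3)
    if q1 is None: continue
    print(j3,np.round(q1,2))
    for s_ in np.linspace(0,1,9):
        M=fk(PAR,q0+(q1-q0)*s_)[0]; print("  ",np.round(M[:3,3]).astype(int),"cog bottom",np.round(sc(M[:3,3]+16*M[:3,0])).astype(int))
E
```

```text
above t17.59 p [485.4 252.3  41.3] F [0.9 0.1 0.6] g0.622
down t18.06 p [485.  251.1  15.1] F [-0.4  0.3 -0.7] g0.625
grip t18.57 p [485.  251.4  15.8] F [ 0.3 -0.  -0.5] g0.343
up t19.39 p [484.7 250.7 158.8] F [ 0.4  0.4 -0.8] g0.343
[ 0.22  0.59 -1.01  1.86  0.59  1.02  0.53]
-0.6 [ 0.54  0.05 -0.6   2.21  0.1   0.33  1.43]
   [485 251 159] cog bottom [-101  259   78]
   [492 227 162] cog bottom [-94 235  78]
   [500 201 167] cog bottom [-85 210  78]
   [509 174 174] cog bottom [-74 182  79]
   [519 144 183] cog bottom [-61 152  82]
   [528 111 195] cog bottom [-46 119  87]
   [537  76 210] cog bottom [-31  83  96]
   [545  36 227] cog bottom [-15  43 108]
   [549  -6 248] cog bottom [ -1   0 124]
-0.8 [ 0.74  0.07 -0.8   2.2   0.16  0.33  1.38]
   [485 251 159] cog bottom [-101  259   78]
   [494 226 166] cog bottom [-90 235  80]
   [504 200 174] cog bottom [-78 209  82]
   [513 172 183] cog bottom [-65 181  85]
   [523 142 193] cog bottom [-51 151  88]
   [532 110 204] cog bottom [-38 118  93]
   [540  74 217] cog bottom [-24  81 101]
   [546  36 232] cog bottom [-12  42 111]
   [549  -6 248] cog bottom [ -1   0 124]
0.6 [-0.65 -0.02  0.6   2.27  0.04  0.33  1.48]
   [485 251 159] cog bottom [-101  259   78]
   [484 223 138] cog bottom [-113  231   61]
   [490 192 131] cog bottom [-113  199   53]
   [500 159 136] cog bottom [-102  166   52]
   [513 127 151] cog bottom [-84 133  59]
   [525  95 173] cog bottom [-61 101  71]
   [537  63 199] cog bottom [-38  69  87]
   [545  30 226] cog bottom [-17  35 106]
   [549  -6 248] cog bottom [ -1   0 124]
```

Safe with j3 = -0.8. Go, then come to just above the end and look through the bore.

```bash
python3 - <<'E'
from h import *
from fk import *
sd=np.array([.79,.48,-1.,2.15,1.31,.41,.25])
q1=ik7(*pl(86.7,140,-1),sd,-.8)
robot.goto_joints(q1); s=st()
p,r=pl(86.7,96,-1)
robot.servo_line(p,feed=150,rotation=r); s=st("96"); print(sc(s["tcp_pos"]),np.round(s["joints"],2))
c,im=snap("wrist","j.png")
cv2.imwrite("pics/j_crop.png",cv2.resize(im[160:310,180:330,::-1],None,fx=4,fy=4,interpolation=cv2.INTER_CUBIC))
E
```

```text
t20.47 p [548.4  -4.5 247.4] F [-0.3  0.4 -1.4] g0.343
96 t20.91 p [571.8  -2.3 210. ] F [-0.5  0.4 -0.6] g0.340
[-1.49829819  2.31019081 95.21840806] [ 0.56  0.18 -0.66  2.2   0.45  0.26  1.09]
```

View pics/j_crop.png

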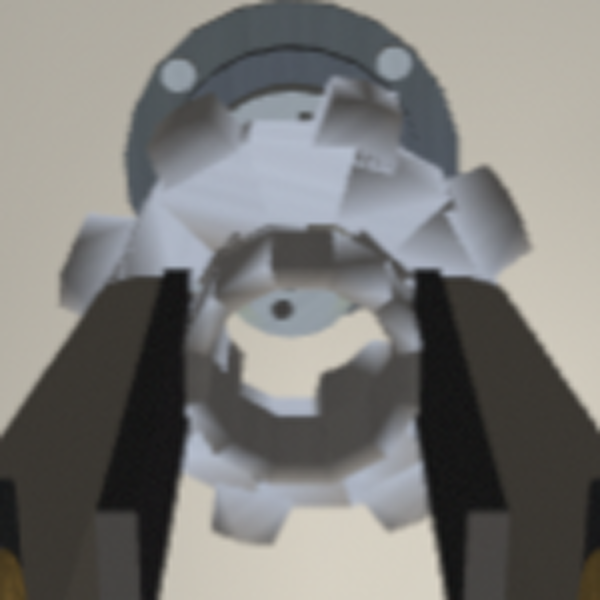

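```bash
python3 - <<'E'
from h import *
c,im=load("j")
print(sc(hit(c,[180+283/4-.375,160+309/4-.375],Bt+68*a,a)))
# cog in hand: lobes top/bottom, cog z 7 plane
s=robot.observe(); T=s["tcp_pos"]; M=Ro.from_rotvec(s["tcp_rot"]).as_matrix(); st()
def W(x,y,dx):
    X=hit(c,[180+x/4-.375,160+y/4-.375],T+dx*M[:,0],a); return M.T@(X-T)
P,Q=W(361,110,9),W(249,513,9); print("cog centre in tool",(P+Q)/2,"ang",np.degrees(np.arctan2(*(Q-P)[[2,1]])))
print(sc(T), "tool axis tilt",np.degrees(np.arccos(np.clip(-M[:,0]@a,-1,1))))
# tool y direction angle in u,v
print(np.degrees(np.arctan2(M[:,1]@v,M[:,1]@u)))
E
```

```text
[6.91762937e+00 5.58159983e-02 6.80000000e+01]
 t20.96 p [572.   -2.8 210.7] F [-0.4  0.9 -1.1] g0.344
cog centre in tool [9.00257014 1.76900112 2.00342401] ang 104.43634951290676
[-0.96805871  1.84130577 95.80341181] tool axis tilt 0.14825183688015497
86.79505146346075
```

```bash
cat >> h.py <<'E'
def stepto(deg,z,tu,tv,off,feed=60,gain=.7,fb=True):
    p,r=pl(deg,z,tu+off[0],tv+off[1]); robot.servo_line(p,feed=feed,rotation=r)
    s=robot.observe(); x=sc(s["tcp_pos"]); F=s["contact_force"]; Fs=np.array([F@u,F@v,F@a])
    print("t%.2f z%.1f"%(s["t"],z),np.round(x,1),"F",np.round(Fs,1),"g%.3f"%s["grip_width"])
    if fb: off=off+gain*(np.array([tu,tv])-x[:2])
    return off,x,Fs,s
E
python3 - <<'E'
from h import *
off=np.array([0,-1.8]); D=86.7
for z in(92,86,80,74,68,62,56,52):
    off,x,Fs,s=stepto(D,z,-.3,0,off,fb=z>82)
    if np.abs(Fs).max()>15: print("stop"); break
print(off,np.round(s["joints"],2))
np.save("off.npy",off)
c,im=snap("wrist","k.png")
cv2.imwrite("pics/k_crop.png",cv2.resize(im[160:310,180:330,::-1],None,fx=4,fy=4,interpolation=cv2.INTER_CUBIC))
E
```

```text
t21.21 z92.0 [ 0.  -2.  92.4] F [-0.2 -0.5 -2.3] g0.345
t21.46 z86.0 [-0.6 -0.3 86.2] F [-1.3 -0.7 -0.9] g0.346
t21.71 z80.0 [-0.5 -0.1 80.1] F [-0.4  0.3 -0.3] g0.340
t21.96 z74.0 [-0.5 -0.1 74.1] F [ 0.   0.8 -1.4] g0.340
t22.21 z68.0 [-0.5 -0.1 68. ] F [-1.7  0.3 -0.9] g0.348
t22.46 z62.0 [-0.5 -0.  62. ] F [-0.5 -0.3 -1.9] g0.340
t22.71 z56.0 [-0.5 -0.  56. ] F [-0.2 -0.2 -1.1] g0.342
t22.96 z52.0 [-0.5 -0.1 52.1] F [-0.9  0.5 -1.4] g0.343
[-0.04857451 -0.14635425] [ 0.36  0.26 -0.46  2.19  0.68  0.19  0.87]
```

View pics/k_crop.png

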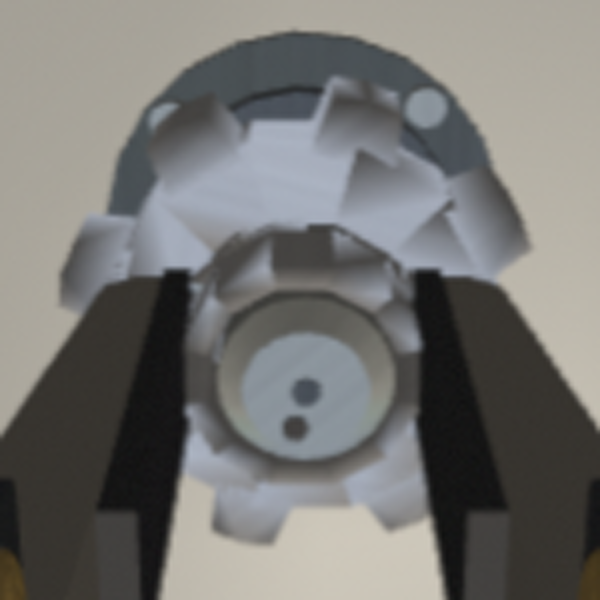

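```bash
cat >> h.py <<'E'
from fk import fk,PAR,ik7
def jstep(deg,z,tu,tv,off,j3):
    s=robot.observe(); p,r=pl(deg,z,tu+off[0],tv+off[1]); q=ik7(p,r,np.array(s["joints"]),j3); assert q is not None and abs(q[2]-j3)<.01
    robot.goto_joints(q)
    s=robot.observe(); x=sc(s["tcp_pos"]); F=s["contact_force"]; Fs=np.array([F@u,F@v,F@a])
    print("t%.2f z%.1f"%(s["t"],z),np.round(x,1),"F",np.round(Fs,1),"g%.3f"%s["grip_width"],"j3 %.2f j6 %.2f"%(s["joints"][2],s["joints"][5]))
    return x,Fs,s
E
python3 - <<'E'
from h import *
off=np.load("off.npy"); D=86.7
s=robot.observe(); q0=np.array(s["joints"])
p,r=pl(D,52,-.3+off[0],off[1]); q=ik7(p,r,q0,-.7)
for k in(1,2,3): # deviation check at midpoints
    pass
for f in(.25,.5,.75): print(np.round(sc(fk(PAR,q0+(q-q0)*f)[0][:3,3]),2))
for j3 in(-.54,-.62,-.7): x,Fs,s=jstep(D,52,-.3,0,off,j3)
for z in(50,48,46,44,42):
    x,Fs,s=jstep(D,z,-.3,0,off,-.7)
    if np.abs(Fs).max()>18: print("stop"); break
E
```

```text
[-2.12  0.19 51.25]
[-2.69  0.27 50.93]
[-2.12  0.16 51.18]
t23.26 z52.0 [-0.4 -0.3 52.1] F [-0.3  1.2 -1. ] g0.344 j3 -0.54 j6 0.21
t23.51 z52.0 [-0.3 -0.3 52. ] F [ 0.2  0.7 -0.5] g0.339 j3 -0.62 j6 0.23
t23.76 z52.0 [-0.4 -0.2 51.9] F [-0.6  0.6 -0.9] g0.344 j3 -0.70 j6 0.25
t24.01 z50.0 [-0.4 -0.2 50. ] F [-0.6 -0.1 -1.1] g0.348 j3 -0.70 j6 0.25
t24.26 z48.0 [-0.5 -0.1 48. ] F [-0.9  0.3 -1.2] g0.341 j3 -0.70 j6 0.25
t24.51 z46.0 [-0.5 -0.1 46. ] F [-1.   0.5 -1.3] g0.346 j3 -0.70 j6 0.25
t24.76 z44.0 [-0.5 -0.2 43.9] F [ 0.2  0.1 -0.2] g0.344 j3 -0.70 j6 0.25
t25.01 z42.0 [-0.4 -0.1 42. ] F [-0.9 -0.3 -0.9] g0.344 j3 -0.70 j6 0.25
```

```bash
python3 - <<'E'
from h import *
off=np.load("off.npy"); D=86.7
for z in(40,38,36,34.5,33.5,32.7,32):
    x,Fs,s=jstep(D,z,-.3,0,off,-.7)
    if np.abs(Fs).max()>12: print("stop"); break
c,im=snap("wrist","l.png")
cv2.imwrite("pics/l_crop.png",cv2.resize(im[160:310,180:330,::-1],None,fx=4,fy=4,interpolation=cv2.INTER_CUBIC))
E
```

```text
t25.26 z40.0 [-0.4 -0.2 40. ] F [-0.6 -0.1 -1.1] g0.345 j3 -0.70 j6 0.25
t25.51 z38.0 [-0.4 -0.1 38. ] F [ 0.7 -0.7 -1. ] g0.346 j3 -0.70 j6 0.25
t25.76 z36.0 [-0.4 -0.1 36. ] F [-0.7  0.9 -0.9] g0.339 j3 -0.70 j6 0.25
t26.01 z34.5 [-0.4 -0.1 34.4] F [-1.1  0.4 -0.7] g0.340 j3 -0.70 j6 0.25
t26.26 z33.5 [-0.4 -0.1 33.5] F [-0.1 -0.8 -1.8] g0.342 j3 -0.70 j6 0.25
t26.51 z32.7 [-0.3 -0.1 33.1] F [-1.1 -1.   7. ] g0.342 j3 -0.70 j6 0.26
t26.76 z32.0 [-0.3 -0.1 33. ] F [-3.4 -1.  18. ] g0.341 j3 -0.70 j6 0.26
stop
```

View pics/l_crop.png

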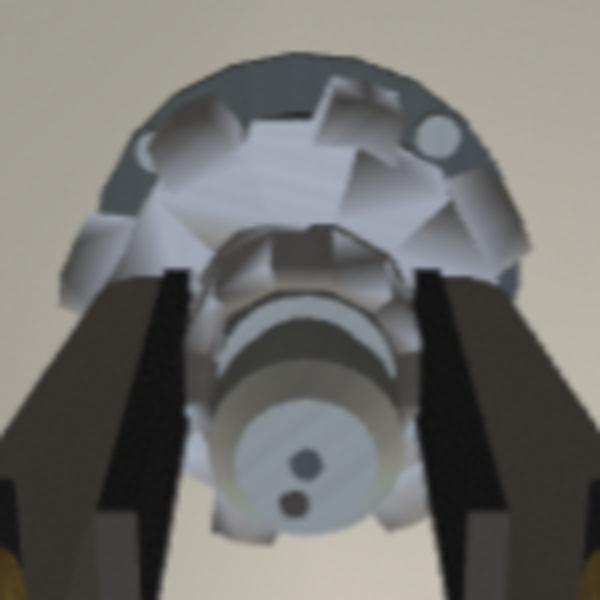

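```bash
python3 - <<'E'
from h import *
off=np.load("off.npy"); D=86.7
jstep(D,33.2,-.3,0,off,-.7)
grip(0.62,40); st("open")
p,r=pl(D,110,0); robot.servo_line(p,feed=250,rotation=r); s=st("up"); print(np.round(s["joints"],2))
c,im=snap("wrist","m.png")
cv2.imwrite("pics/m_crop.png",cv2.resize(im[120:310,160:350,::-1],None,fx=3.1,fy=3.1,interpolation=cv2.INTER_CUBIC))
E
```

```text
t27.06 z33.2 [-0.3 -0.2 33.2] F [-0.6 -1.  -1.2] g0.340 j3 -0.70 j6 0.25
open t27.61 p [605.8  -3.2 158. ] F [-0.1 -0.3 -0.4] g0.617
up t28.21 p [565.4  -6.  223.1] F [-0.   0.1 -1.2] g0.621
[ 0.94  0.24 -1.08  2.19  0.7   0.34  0.89]
```

View pics/m_crop.png

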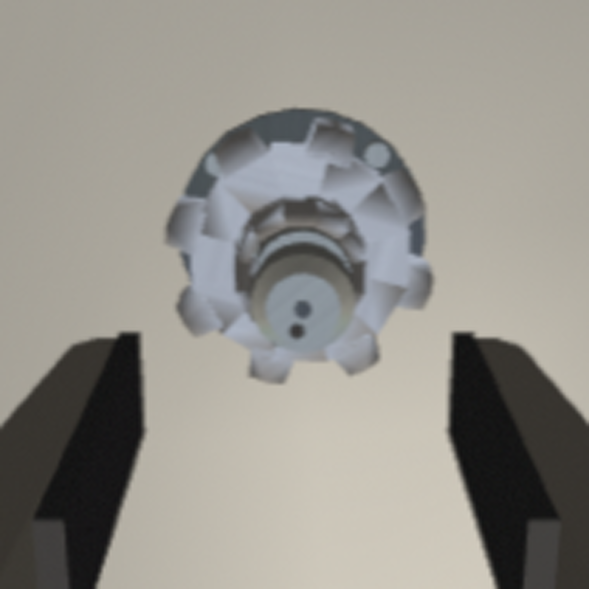

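```bash
python3 - <<'E'
from h import *
q0=np.array(robot.observe()["joints"])
r=rot([0,0,-1],[0,1,0]).as_rotvec()
for p in([444+40,-238,110],[444-20,-238,22]):
  for j3 in(None,-1.,-.6,-.2,.2,.6):
    q=ik7(p,r,q0,j3); print(p,j3,None if q is None else np.round(q,2))
E
```

```text
[484, -238, 110] None [ 1.1   0.63 -0.93  1.92  0.63  0.92  1.43]
[484, -238, 110] -1.0 [ 1.15  0.67 -1.    1.91  0.69  0.95  1.39]
[484, -238, 110] -0.6 [ 0.87  0.5  -0.6   1.93  0.38  0.82  1.64]
[484, -238, 110] -0.2 [ 0.56  0.43 -0.2   1.95  0.12  0.77  1.86]
[484, -238, 110] 0.2 [ 0.23  0.42  0.2   1.97 -0.12  0.76  2.07]
[484, -238, 110] 0.6 [-0.08  0.47  0.6   1.99 -0.37  0.79  2.3 ]
[424, -238, 22] None [ 1.1   0.68 -0.81  2.08  0.77  0.71  1.34]
[424, -238, 22] -1.0 [ 1.22  0.79 -1.    2.07  0.94  0.83  1.21]
[424, -238, 22] -0.6 [ 0.93  0.6  -0.6   2.09  0.57  0.62  1.51]
[424, -238, 22] -0.2 [ 0.61  0.52 -0.2   2.11  0.19  0.53  1.84]
[424, -238, 22] 0.2 [ 0.28  0.51  0.2   2.13 -0.19  0.52  2.19]
[424, -238, 22] 0.6 [-0.04  0.57  0.6   2.15 -0.58  0.59  2.55]
```

```bash
python3 - <<'E'
from h import *
q0=np.array(robot.observe()["joints"])
r=rot([0,0,-1],[0,1,0]).as_rotvec()
q=ik7([444+35,-238,80],r,q0)
robot.goto_joints(q); st()
c,im=snap("wrist","n_clip.png")
for k in("clip_centre","clip_tail"): print(k,pin(k,"wrist",c))
st(); o=proj(c,[436,-238,23])[0].astype(int); print(o)
cv2.imwrite("pics/n_crop.png",cv2.resize(im[o[1]-70:o[1]+70,o[0]-70:o[0]+70,::-1],None,fx=4,fy=4,interpolation=cv2.INTER_CUBIC))
E
```

```text
t29.35 p [ 479.8 -236.4   80.4] F [-0.2  0.1 -0.2] g0.621
clip_centre [([444.1, -234.4, 25.1], 0.86)]
clip_tail [([426.3, -231.5, 22.8], 0.78), ([437.2, -237.3, 4.7], 0.18)]
 t29.50 p [ 479.7 -236.9   81. ] F [ 0.1 -0.   0.1] g0.622
[251 152]
```

View pics/n_crop.png

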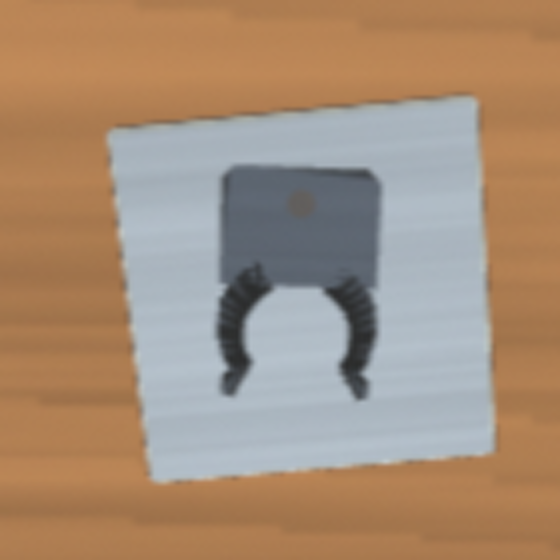

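```bash
python3 - <<'E'
from h import *
c,im=load("n_clip"); n=np.array([0,0,1.])
W=lambda x,y: hit(c,[181+x/4-.375,82+y/4-.375],[0,0,23],n)
b=np.array([1.4,1.7,0])
for nm,p in dict(L1=(221,190),L2=(219,278),R1=(380,192),R2=(377,280),t1=(233,166),t2=(366,170),tipL=(229,396),tipR=(362,399),seat=(297,326),dot=(301,203),b1=(219,284),b2=(377,287)).items(): print(nm,np.round(W(*p)-b,1))
hsv=cv2.cvtColor(im,cv2.COLOR_RGB2GRAY); sub=hsv[82:222,181:321]; m=np.zeros_like(sub); m[38:104,45:105]=(sub[38:104,45:105]<135)
k=max(cv2.findContours(m,cv2.RETR_EXTERNAL,cv2.CHAIN_APPROX_NONE)[0],key=cv2.contourArea).reshape(-1,2)
P=np.array([hit(c,q+[181,82],[0,0,23],n)-b for q in k])[:,:2]
print("ext",P.min(0),P.max(0)); print(cv2.minAreaRect(P.astype(np.float32)))
tail=P[P[:,0]<P[:,0].min()+19]; print(cv2.minAreaRect(tail.astype(np.float32)))
E
```

```text
L1 [ 418.1 -250.3   23. ]
L2 [ 433.5 -250.8   23. ]
R1 [ 418.4 -222.4   23. ]
R2 [ 433.8 -222.7   23. ]
t1 [ 414.  -248.1   23. ]
t2 [ 414.6 -224.9   23. ]
tipL [ 455.1 -249.3   23. ]
tipR [ 455.6 -225.    23. ]
seat [ 442.2 -236.9   23. ]
dot [ 420.3 -236.3   23. ]
b1 [ 434.6 -250.9   23. ]
b2 [ 435.1 -222.6   23. ]
ext [ 413.86648212 -251.26035961] [ 455.34804088 -222.66979301]
((434.5472412109375, -236.89955139160156), (28.27008819580078, 40.93574142456055), 88.3215103149414)
((423.27276611328125, -236.54190063476562), (18.84569549560547, 27.7208309173584), 0.11414990574121475)
```

```bash
python3 - <<'E'
from h import *
yw=np.radians(-1.4); Y=[-np.sin(yw),np.cos(yw),0]
r=rot([0,0,-1],Y).as_rotvec()
T=np.array([424.3,-236.3,18.9])
robot.servo_line(T+[0,0,20],feed=200,rotation=r); s=st("above")
e=T+[0,0,20]-s["tcp_pos"]; s=robot.observe(); e=(e+T+[0,0,20]-s["tcp_pos"])/2; print(e)
robot.servo_line(T+e,feed=60); s=st("down")
if s["contact_force"][2]<5:
    grip(0.0,60); s=st("grip"); robot.hold(.1); s=st("grip2"); np.save("cliptcp.npy",s["tcp_pos"])
    robot.servo_line(T+[0,0,110],feed=250); s=st("up"); print(np.round(s["joints"],2))
    c,im=snap("wrist","o.png"); cv2.imwrite("pics/o_crop.png",cv2.resize(im[160:310,180:330,::-1],None,fx=4,fy=4,interpolation=cv2.INTER_CUBIC)); st()
E
```

```text
above t29.99 p [ 425.5 -236.4   39.8] F [ 0.2 -0.9  0.3] g0.616
[-1.19435429  0.12911373 -0.8576085 ]
down t30.49 p [ 424.  -236.3   18.4] F [-0.3 -0.2  9.6] g0.620
```

```bash
python3 - <<'E'
from h import *
T=np.array([424.3,-236.3,18.9])
robot.servo_line([423.9,-236.2,19.0],feed=20); s=st("adj")
if abs(s["contact_force"][2])<5:
    grip(0.0,60); s=st("grip"); robot.hold(.1); s=st("grip2"); np.save("cliptcp.npy",s["tcp_pos"])
    robot.servo_line(T+[0,0,110],feed=250); s=st("up"); print(np.round(s["joints"],2))
    c,im=snap("wrist","o.png"); cv2.imwrite("pics/o_crop.png",cv2.resize(im[160:310,180:330,::-1],None,fx=4,fy=4,interpolation=cv2.INTER_CUBIC)); st()
E
```

```text
adj t30.74 p [ 424.  -236.    18.6] F [ 0.6 -0.2  0. ] g0.621
grip t31.32 p [ 423.8 -236.2   19. ] F [-1.1 -0.4 -0.5] g0.284
grip2 t31.43 p [ 423.9 -236.2   19. ] F [ 0.3  0.2 -0.4] g0.283
up t32.02 p [ 423.4 -236.7  128.1] F [0.3 0.  0. ] g0.283
[ 1.24  0.53 -0.99  2.03  0.57  0.89  1.48]
 t32.07 p [ 423.  -236.3  127.5] F [ 0.3  0.2 -0.2] g0.287
```

View pics/o_crop.png

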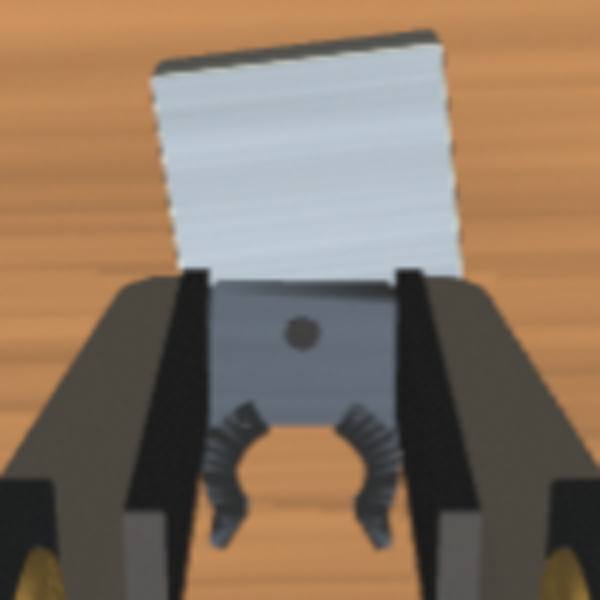

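```bash
python3 - <<'E'
from h import *
q0=np.array(robot.observe()["joints"])
for j3 in(-1.0,-.85):
    q=ik7(*pl(90,80,-60),q0,j3); q2=ik7(*pl(90,47,-20.4),q,j3); q3=ik7(*pl(90,47,-58),q,j3)
    print([None if x is None else np.round(x,2) for x in(q,q3,q2)])
q=ik7(*pl(90,80,-60),q0,-1.0)
for s_ in np.linspace(0,1,6):
    M=fk(PAR,q0+(q-q0)*s_)[0]; print("  ",np.round(M[:3,3]).astype(int),"tips",np.round(sc(M[:3,3]+32*M[:3,2])).astype(int),np.round(M[:3,0],2))
robot.goto_joints(q); s=st(); print(sc(s["tcp_pos"]))
off=np.zeros(2)
for z in(60,50,47.0):
    x,Fs,s=jstep(90,z,-56,0,off,-1.0)
off=np.array([-56,0])-x[:2]; print(off); np.save("off2.npy",off)
c,im=snap("wrist","p.png"); cv2.imwrite("pics/p_crop.png",cv2.resize(im[160:310,180:330,::-1],None,fx=4,fy=4,interpolation=cv2.INTER_CUBIC))
im=viewer.read_camera("scene"); cv2.imwrite("pics/p_s.png",cv2.resize(im[160:260,230:330,::-1],None,fx=5,fy=5,interpolation=cv2.INTER_CUBIC))
E
```

```text
[array([ 0.87,  0.28, -1.  ,  2.31,  1.19,  0.26,  0.47]), array([ 0.83,  0.41, -1.  ,  2.29,  1.5 ,  0.34,  0.19]), array([ 0.82,  0.42, -1.  ,  2.21,  1.31,  0.36,  0.39])]
[array([ 0.74,  0.24, -0.85,  2.32,  1.07,  0.2 ,  0.56]), array([ 0.71,  0.35, -0.85,  2.3 ,  1.46,  0.26,  0.2 ]), array([ 0.7 ,  0.36, -0.85,  2.22,  1.21,  0.28,  0.46])]
   [ 423 -236  128] tips [-153 -227   93] [-0.  0. -1.]
   [ 457 -216  131] tips [-120 -209   80] [ 0.11 -0.09 -0.99]
   [ 490 -183  138] tips [ -85 -176   72] [ 0.24 -0.14 -0.96]
   [ 516 -135  148] tips [ -55 -129   70] [ 0.36 -0.13 -0.92]
   [531 -75 158] tips [-34 -69  72] [ 0.46 -0.07 -0.88]
   [530  -7 166] tips [-28   0  80] [ 0.53  0.02 -0.85]
 t33.05 p [530.3  -7.4 165.4] F [ 0.5 -0.3  0.2] g0.285
[-60.47069964  -0.83973613  79.51178164]
t33.36 z60.0 [-56.6  -0.8  59.4] F [-0.4  0.8  0.2] g0.286 j3 -1.00 j6 0.30
t33.61 z50.0 [-56.4  -0.3  50.1] F [ 0.5 -0.1  0.4] g0.284 j3 -1.00 j6 0.33
t33.86 z47.0 [-56.   -0.1  47.3] F [-0.9  0.1 -0.4] g0.285 j3 -1.00 j6 0.34
[-0.01818692  0.14461216]
```

View pics/p_crop.png

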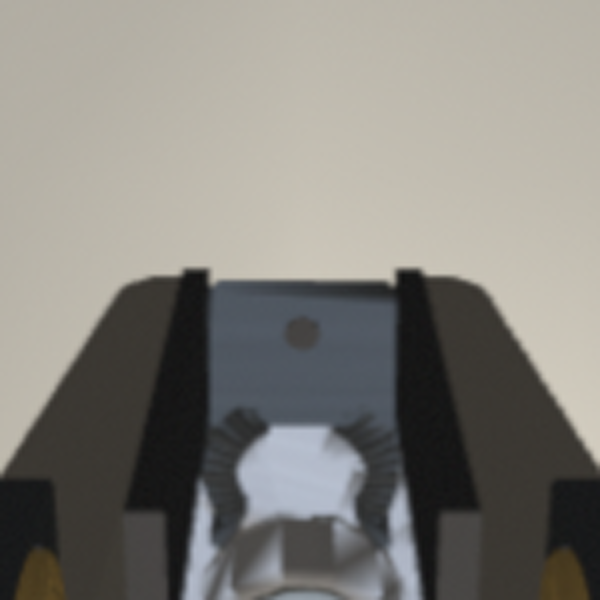

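View pics/p_s.png

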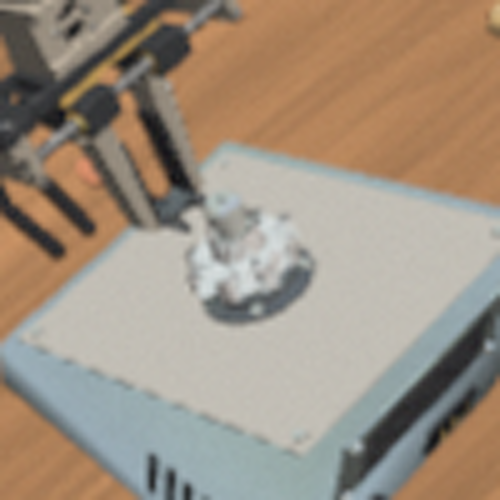

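```bash
python3 - <<'E'
from h import *
off=np.load("off2.npy")
for du in(-46,-40,-37,-34.5,-32.5,-30.5,-29,-27.5,-26):
    x,Fs,s=jstep(90,46.9,du,0,off,-1.0)
    if np.abs(Fs[0])>25 or np.abs(Fs[1:]).max()>15: print("stop"); break
E
```

```text
t34.21 z46.9 [-45.4   0.1  47.1] F [-1.6  0.   0.3] g0.282 j3 -1.00 j6 0.34
t34.46 z46.9 [-40.1   0.2  46.9] F [ 0.5 -0.6  0.7] g0.286 j3 -1.00 j6 0.34
t34.71 z46.9 [-37.    0.2  46.9] F [-0.1  0.   0.5] g0.284 j3 -1.00 j6 0.35
t34.96 z46.9 [-34.3   0.2  46.9] F [-0.9  0.  -0.3] g0.282 j3 -1.00 j6 0.35
t35.21 z46.9 [-32.3   0.1  46.9] F [-0.6 -0.1 -0.7] g0.284 j3 -1.00 j6 0.35
t35.46 z46.9 [-30.5   0.5  46.9] F [ 0.3 -0.  -0.2] g0.291 j3 -1.00 j6 0.35
t35.71 z46.9 [-29.6   0.3  46.8] F [-1.7  0.9 -0.7] g0.286 j3 -1.00 j6 0.35
t35.96 z46.9 [-28.1   0.2  46.8] F [-4.9  0.8 -0.7] g0.281 j3 -1.00 j6 0.35
t36.21 z46.9 [-25.    0.2  47. ] F [-1.2  0.8 -1.4] g0.284 j3 -1.00 j6 0.35
```

```bash
python3 - <<'E'
from h import *
off=np.load("off2.npy")
for du in(-24,-22.5,-21,-20.2,-19.6,-19,-18.4):
    x,Fs,s=jstep(90,46.9,du,0,off,-1.0)
    if np.abs(Fs[0])>14 or np.abs(Fs[1:]).max()>15: print("stop"); break
c,im=snap("wrist","q.png"); cv2.imwrite("pics/q_crop.png",cv2.resize(im[160:310,180:330,::-1],None,fx=4,fy=4,interpolation=cv2.INTER_CUBIC))
E
```

```text
t36.46 z46.9 [-22.4   0.3  47.1] F [ 0.9  0.7 -0.6] g0.285 j3 -1.00 j6 0.36
t36.71 z46.9 [-21.8   0.1  47. ] F [ 1.4 -0.  -0.3] g0.287 j3 -1.00 j6 0.36
t36.96 z46.9 [-21.1   0.   46.9] F [0.6 1.2 0. ] g0.286 j3 -1.00 j6 0.36
t37.21 z46.9 [-20.6   0.1  46.8] F [-0.9  0.3  0. ] g0.285 j3 -1.00 j6 0.36
t37.46 z46.9 [-20.4   0.2  46.8] F [-3.7  1.5  0.3] g0.285 j3 -1.00 j6 0.36
t37.71 z46.9 [-20.3   0.1  46.8] F [-5.2  1.   0.7] g0.282 j3 -1.00 j6 0.36
t37.96 z46.9 [-20.2   0.1  46.7] F [-5.8  0.4  1.3] g0.282 j3 -1.00 j6 0.36
```

View pics/q_crop.png

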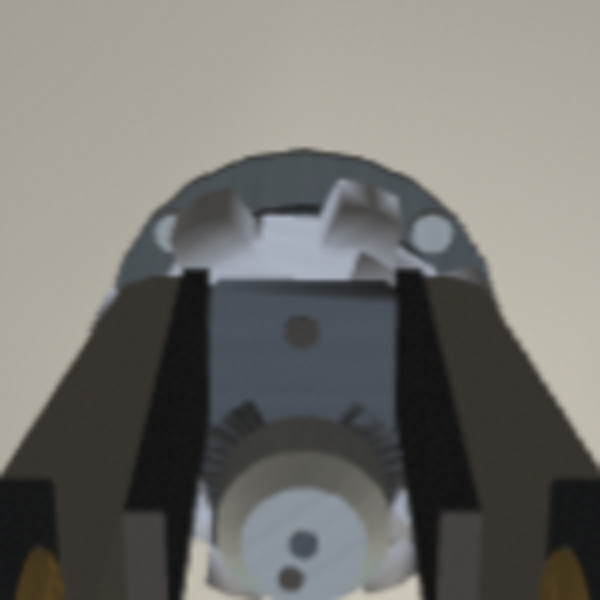

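```bash
python3 - <<'E'
from h import *
off=np.load("off2.npy")
for z in(46.5,46.1):
    x,Fs,s=jstep(90,z,-20.2,0,off,-1.0)
grip(0.62,40); st("open")
p,r=pl(90,120,-20); robot.servo_line(p,feed=250,rotation=r); st("up")
p,r=pl(90,100,20); robot.servo_line(p,feed=200,rotation=r); s=st("look")
c,im=snap("wrist","r.png"); cv2.imwrite("pics/r_crop.png",cv2.resize(im[90:240,180:330,::-1],None,fx=4,fy=4,interpolation=cv2.INTER_CUBIC))
for k in("clip_centre","groove","clip_tail","cog_nose","spindle_end"): print(k,[(np.round(sc(x[0]),1),x[1]) for x in pin(k,"wrist",c)])
for n in("scene","top"):
    im=viewer.read_camera(n); cv2.imwrite(f"pics/r_{n}.png",im[:,:,::-1])
E
```

```text
t38.26 z46.5 [-20.4   0.1  46.5] F [-3.3  0.7 -0.9] g0.287 j3 -1.00 j6 0.36
t38.51 z46.1 [-20.4   0.1  46.2] F [-4.8  0.2  5.2] g0.286 j3 -1.00 j6 0.36
open t39.12 p [582.2  -4.1 158.5] F [ 0.5 -0.3  0.2] g0.621
up t39.74 p [543.2  -6.9 221. ] F [ 0.2  0.1 -0.1] g0.618
look t40.12 p [587.6  -2.9 224.4] F [-0.3  0.1  0.1] g0.618
clip_centre [(array([ 1.1,  4.5, 51.9]), 0.6)]
groove [(array([-2.2, -0. , 48.6]), 0.67)]
clip_tail [(array([-17.9,   3.8,  51.5]), 0.64)]
cog_nose [(array([ 2.9, -1. ,  3.7]), 0.51)]
spindle_end [(array([-0. ,  1.8, 53.3]), 0.69), (array([ 0.6,  1. , 70.2]), 0.58)]
```

View pics/r_crop.png

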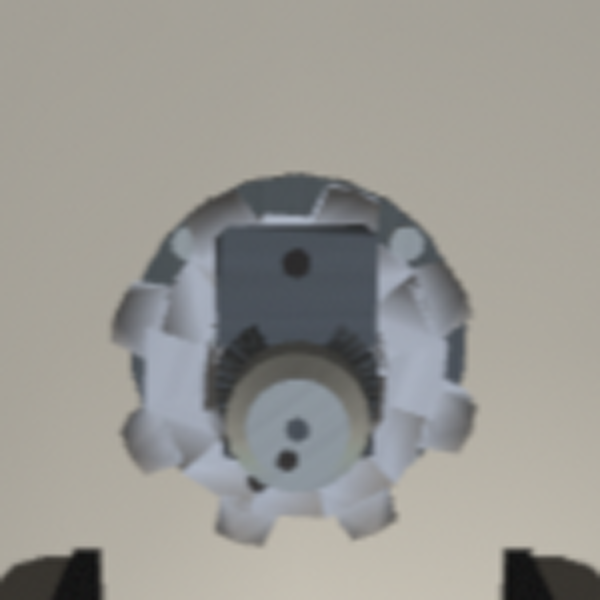

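View pics/r_scene.png

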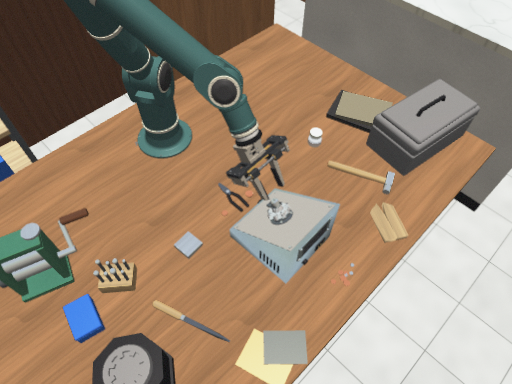

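```bash
python3 - <<'E'
from h import *
c,im=load("r")
W=lambda x,y,z: sc(hit(c,[180+x/4-.375,90+y/4-.375],Bt+z*a,a))-[1.4,1.7,0]
for nm,p in dict(tailL=(230,227),tailR=(362,227),L=(217,290),R=(378,290),b1=(217,342)).items(): print(nm,np.round(W(*p,50.3),1))
print("end centre",np.round(W(297,429,67.3),1),"dot",np.round(W(288,460,67.3),1),"hole",np.round(W(256,484,31.3),1))
p,r=pl(90,160,20); robot.servo_line(p,feed=250,rotation=r); st()
E
```

```text
tailL [-30.7 -11.5  50.3]
tailR [-30.7  11.1  50.3]
L [-19.9 -13.9  50.3]
R [-19.8  14.   50.3]
b1 [-10.7 -14.1  50.3]
end centre [ 0.3 -0.1 67.3] dot [ 5.6 -1.6 67.3] hole [21.8 -8.2 31.3]
 t41.01 p [555.9  -6.8 276.1] F [-0.3 -0.6 -0.9] g0.618
```

```bash
python3 - <<'E'
from h import *
robot.job_done(); print(robot.observe()["t"])
E
```

```text
the job is handed in; nothing more can be done
the job is handed in; nothing more can be done
```

The cog is home on the shoulder and the clip is snapped into the groove above its nose. Both are released, and I handed the job in at about 41 s of the 64 s allowed.

**One mishap on the way:** my first approach to the spindle came in too low. The held cog struck the spindle end with about 24 N at the wrist and tilted in the fingers. I set it back down flat on the bench, measured it again, re-gripped it and came in from above.

**Cog:** it was lined up with the master spline from the dot and hole marks. It passed the spline ends without resistance and stopped at the shoulder, where force rose to 18 N. The remaining travel matched a seated cog to within 0.7 mm, and the groove was clear above the nose.

**Clip:** the push force peaked at about 5 N and dropped at the snap. The clip then bottomed at the expected seat depth, within a few tenths of a mm.

**Last picture:**
- The clip's tail end lies at -30.7 mm from the spindle axis and its sides at ±14 mm. Nominal is -30 and ±14, and the clip has about 0.8 mm of play in the groove.
- The cog's hole is within about 3° of the master spline, inside the 4° play.
- The nets' position for the clip centre was 3 to 4 mm off mine, about their stated accuracy. Their cog-nose point was far off along the axis, with low confidence, so I went by the picture and the contact readings instead.
- The bystanders look unmoved in the scene picture. I checked this by eye only.
- The gripper was well clear of both parts at hand-in.

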